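# Set out an air-preparation set on the assembly rack in flow order

### The arm

A 6-joint arm with a two-finger parallel gripper is mounted at the origin on the work surface. World frame = base frame: x ahead of the robot, y to its left, z up, the work surface at z = 0. Lengths are in m, angles in rad, forces in N, time in s.
With the tool pointing down it reaches from about 0.35 to 0.975 m from the base axis. Payload 4.9 kg.
Tool frame: the origin (TCP) lies midway between the tips of the shut fingers; the grasp point (between the pads) lies 19 mm behind it; z points along the fingers, x is the direction in which the jaws open and shut, and the axes are right-handed (so a half turn about z gives the same grasp; the last joint's range is limited). The gripper opens to 85 mm and grips with 20 to 120 N. Pads are 22 mm wide; open, the fingers measure 114 mm over their backs; the gripper's body (76 mm by 85 mm) begins 54 mm behind the grasp point. The pads swing forward as they close: fully open they stand 13 mm farther back than shut.
Start: joints at [-1.359, 0.053, 1.613, -0, 1.476, -0.119], TCP at [0.203, -0.591, 0.231] pointing down, gripper open.
Joint ranges: [-3.01, 3.01], [-1.01, 2.22], [0.06, 2.58], [-1.02, 4.17], [0.09, 2.62], [-3.14, 3.14]. Speed limits (rad/s): [2.57, 2.57, 3.14, 3.14, 3.14, 3.14].

### API

Orientations are given as a unit quaternion [x, y, z, w].
In Python, from bench import r gives the robot as it stands. The module is installed in compiled form; this text tells all that it offers.
- The arm moves only by the tool drive_tool, never from a script. Its argument "series" is one flat list of numbers, 4 for each row, row after row: the shift along the tool's x, y, z normalised to -1 to 1, where 1 is 150 mm, then the turn about the tool's z normalised to -1 to 1, where 1 is pi/2 rad. In form: [tx, ty, tz, roll, tx, ty, tz, roll, ...]. A call has 1 to 20 rows; each row is the pose to reach, as a shift and turn from the pose commanded when the call began, along the tool's axes at that moment; what a row does not reach only later rows make up. A row lasts 1/10 s, in which the tool goes at most 50 mm and 8.59 degrees, less where a joint would pass 70% of its speed; a pose out of reach is approached as far as the arm can. A call with a number of a shift or a turn outside -1 to 1 is refused whole. A call with a gripper value outside its range is refused whole. "grip" is the closure in counts, from 0 (fully open) to 255 (shut), set as the call begins (left out, the last holds). The fingers move at their own pace and stop on an object; "grip_force" is the grip in N (left out, the last holds). Time passes only in rows, so rows that repeat a pose let the fingers close. It gives the time, the measured TCP pose, the force and the opening at its end, in the units of the state.
- r.sense(): the state, without advancing time (a new reading comes with each control period).
- r.snapshot(name): name is "scene" or "top" or "wrist"; returns the picture (400x640x3 uint8, red, green, blue); there is no depth.
- r.camera_params(name): a dict with "fx", "fy", "cx", "cy" (pixels), "k1" (the pictures are not rectified: a ray, as slopes to the right and down, at radius r is drawn at 1 + k1 r^2 times it, then the intrinsics apply), "extrinsics" (4x4, takes a point from world to camera coordinates). Camera axes: x right, y down, z forward; pixel columns grow to the right and rows downward; lengths in m; the calibration is good to about 2 mm. A picture is of the moment at which its call begins: read the wrist's pose just before it. camera_params takes no time and is no camera call; for the wrist camera it gives the pose at the moment of the call.
- r.close_job(): hands the job in, once; it reports no verdict.
Trained networks look in the newest picture that a camera, given by its name, has taken for a name from the list of things; names that differ only in an ending like _2 or _b are one class to them, and where a whole thing is asked for, a point or a joint stands for the part that bears it (a point fixed in the world has none). Each returns a list of dicts, best first, with "confidence" (0 to 1); they miss things now and then, are a little off and sometimes report something else, mostly with a low value. They report only what shows in the picture. A call takes as long as a camera call. They do not tell look-alikes from the thing itself.
- r.recognise(name, camera): "xyz" ([x, y, z] in m, in world coordinates, good to about 4 mm: the middle of the surface that is visible of it).
- r.cut_out(name, camera): "pixels" (400x640 bool, what is visible of it).
The state is a dict: "t": time; "joint_positions": joint angles; "dq": joint speeds; "joint_efforts": joint torques, N m; "tool_pos": TCP position; "orientation": TCP orientation; "contact_force": force on the tool from outside, world axes, zero at the start; "moment": the same for the moment, N m; "opening": finger opening in m.
Only numpy, scipy, OpenCV 4.12 (cv2) and the standard library are available. Lean on these libraries where they do the work, as an engineer would, in place of code of your own. Each camera call takes 0.05 s, during which the arm holds its last target.

### The job

Set out the four air-preparation units from the blue tote on the two-rail assembly rack in flow order, from the shut-off valve clamped at one end to the outlet block clamped at the other: the filter beside the shut-off valve, the regulator beside the filter, the take-off block between the regulator and the lubricator, and the lubricator beside the outlet block. Every head must sit flat, square and centred across both rails with its ports facing its neighbours, and all four must be evenly spaced between the two end pieces with a small gap at each joint for the joiners. Leave the screwdriver and the bin of joiners where they are.

Things in the scene. Friction and masses are not known exactly. Their poses are not given: they have to be found in the camera images.
- filter: Grey metal head 56 (x) x 40 (y) x 42 (z) mm, air ports on its y faces, front and back alike (either way round is right). Origin: centre of the head's underside, on which it rests; z up. About 0.26 kg, upright in a pocket of the tote. Below: clear round bowl, 28 mm wide, reaching 60 mm below the origin, tapered foot, white element inside. Top nearly flat (45 mm above the origin).
- regulator: Grey metal head 56 (x) x 40 (y) x 42 (z) mm, air ports on its y faces, front and back alike (either way round is right). Origin: centre of the head's underside, on which it rests; z up. About 0.26 kg, upright in a pocket of the tote. On top: black ribbed round knob 34 mm wide, top 68 mm above the origin. Below: short black cap 28 mm wide, reaching 26 mm below the origin.
- takeoff: Grey metal head 56 (x) x 40 (y) x 42 (z) mm, air ports on its y faces, front and back alike (either way round is right). Origin: centre of the head's underside, on which it rests; z up. About 0.26 kg, upright in a pocket of the tote. On top: two short brass fittings side by side along x, tops 59 mm above the origin. Below: short plug 28 mm wide, reaching 14 mm below the origin.
- lubricator: Grey metal head 56 (x) x 40 (y) x 42 (z) mm, air ports on its y faces, front and back alike (either way round is right). Origin: centre of the head's underside, on which it rests; z up. About 0.26 kg, upright in a pocket of the tote. Below: clear bowl like the filter's, thin tube inside. On top: small clear dome on a black collar 25 mm wide, top 63 mm above the origin, and a small brass screw.
- inlet_valve: Shut-off valve, fixed, clamped across one end of the rack (either end). Head as the units', with a black bar handle 52 mm long on top, 62 mm above the origin. Origin: centre of the head's underside, at rail-top height on the rack's centre line, 270 mm from the outlet block's: evenly spaced, the centres along the row come 54 mm apart, the gaps 14 mm.
- outlet_block: Outlet block, fixed, clamped across the other end of the rack. Head as the units', flat on top, with a brass hose fitting sticking out 28 mm sideways from its +x face, across the row. Origin: centre of the head's underside, at rail-top height on the rack's centre line.
- rack: Assembly rack, fixed: two parallel aluminium rails 340 mm long (along its y), each 20 mm wide, 40 mm apart, tops 85 mm above the table. Origin: on the table, under the middle. A unit sits with its x along the rack's x, its 56 mm length resting 8 mm on each rail, and its bowl, cap or plug hanging between the rails. On the left or right of the robot, pointing roughly away from it.
- tote: Blue plastic tote, fixed, 300 (x) x 200 (y) x 75 (z) mm, with a black foam insert, its top 70 mm above the table. The units stand in its four 40 x 40 mm pockets at x = +-50, y = +-42 mm, heads on the foam, bowls in the pockets. Origin: on the table, under the middle.
- screwdriver: Bystander: loose screwdriver 190 mm long with a black handle, lying on the table along x between tote and rack. Origin: its middle, underneath. Not to be moved.
- joiner_bin: Bystander: loose grey open bin 90 (x) x 110 (y) x 50 (z) mm with joiner clamps in it, on the far side of the table. Origin: centre of its underside. Not to be moved.
There are look-alikes about, which are no part of the job. What is shaped like the filter but purple is not meant.

How it is judged:
At the end, for the whole second after the job is handed in: Along the rack: valve, filter, regulator, take-off block, lubricator, outlet block; neighbouring centres 45 to 64 mm apart; each head seated on both rails (height within 5 mm, upright within 0.1 rad), within 8 mm of the centre line, square within 0.2 rad either way round; released, at rest (x of filter in the frame of rack between -0.008 and 0.008 m and z of filter in the frame of rack between 0.08 and 0.09 m and angle between each of filter, regulator, takeoff, lubricator's own z axis and vertical below 0.1 rad and angle between the y axis of each of filter, regulator, takeoff, lubricator and the y axis of rack, either way round below 0.2 rad and linear speed of each of filter, regulator, takeoff, lubricator below 0.01 m/s and angular speed of each of filter, regulator, takeoff, lubricator below 0.1 rad/s and x of regulator in the frame of rack between -0.008 and 0.008 m and z of regulator in the frame of rack between 0.08 and 0.09 m and x of takeoff in the frame of rack between -0.008 and 0.008 m and z of takeoff in the frame of rack between 0.08 and 0.09 m and x of lubricator in the frame of rack between -0.008 and 0.008 m and z of lubricator in the frame of rack between 0.08 and 0.09 m and horizontal distance between inlet_valve and filter between 0.045 and 0.064 m and horizontal distance between filter and regulator between 0.045 and 0.064 m and horizontal distance between regulator and takeoff between 0.045 and 0.064 m and horizontal distance between takeoff and lubricator between 0.045 and 0.064 m and horizontal distance between lubricator and outlet_block between 0.045 and 0.064 m); the robot touches nothing.
It fails at once if the screwdriver is moved more than 25 mm (distance of screwdriver from where it was at the start of the episode above 0.025 m).
It fails at once if the bin of joiners is moved more than 25 mm (distance of joiner_bin from where it was at the start of the episode above 0.025 m).
It also fails if it takes over 122 s, if anything falls off the work surface, if the arm or the gripper's body presses on something with over 40 N, if the wrist force passes 120 N, or if a joint passes its speed limit or range.

## Working session

There is one attempt and no reset: what is moved stays moved. The work goes in short steps, Python scripts to look and compute and a tool call to move; the robot and the scene stay as the last step left them, time stands still between calls to the robot, and variables do not carry over. Pictures are saved under pics/ and viewed, and the job is handed in when it is done.

Besides the shell and the picture viewer there is one more tool, called after "Call:" in YAML: its name, and indented under it one key for each argument. drive_tool: Moves the arm, as the interface text tells. Scaled input: -1 to 1 covers 150 mm each way for a shift and pi/2 rad each way for a turn. Its arguments: {"type":"object","properties":{"series":{"type":"array"},"grip":{"type":"number"},"grip_force":{"type":"number"}},"required":["series"]}

```bash
ls; mkdir -p pics; python3 - <<'E'
from bench import r
import cv2
s=r.sense();print({k:(v if not hasattr(v,'tolist') else v.tolist()) for k,v in s.items()})
for n in ("scene","top","wrist"):
    im=r.snapshot(n);cv2.imwrite(f"pics/{n}0.png",im[:,:,::-1]);p=r.camera_params(n);print(n,p)
E
```

```text
pics
{'t': 0.0, 'joint_positions': [-1.3590415185468074, 0.05337311546612917, 1.6143310520674365, 7.044190369076457e-06, 1.4760111462137346, -0.1189958785508277], 'dq': [-0.00020252223657709446, -0.00045686932206950745, -0.0012017361934766257, -0.0015294020374411676, 0.0003521005020150943, -5.690573470335577e-05], 'joint_efforts': [0.0010307678167009726, -39.367403984069824, -37.017974853515625, -8.429193940173718e-05, 0.006907849456183612, -1.3908550897667737e-05], 'tool_pos': [0.2028395025353684, -0.5904905233741423, 0.23003082077471854], 'orientation': [0.8138645429945375, -0.5810536801560489, -0.0007820991652092459, -0.0007174637972975358], 'contact_force': [-0.32080859380122734, -0.13234843856785947, -0.11708132717086789], 'moment': [-0.01570869571287286, 0.04561190826670025, 0.05431386494725529], 'opening': 0.08525231064358704}
scene {'fx': 452.991407858378, 'fy': 452.991407858378, 'cx': 318.9935390524333, 'cy': 193.55298477318513, 'k1': 0.04388438189740266, 'extrinsics': array([[ 0.77641666,  0.63020233,  0.00471039, -0.4818014 ],
       [ 0.40375093, -0.49165915, -0.77152866,
[... 228 characters left out ...]
.63509780876817, 'k1': -0.008786733878221702, 'extrinsics': array([[-0.0296843 , -0.99909858, -0.03034599,  0.09806484],
       [-0.99249062,  0.03306495, -0.11776709,  0.61565081],
       [ 0.11866432,  0.02662228, -0.99257747,  0.88982108],
       [ 0.        ,  0.        ,  0.        ,  1.        ]])}
wrist {'fx': 288.3442438813863, 'fy': 288.3442438813863, 'cx': 321.9387857060723, 'cy': 201.98843233610984, 'k1': -0.0527706612324865, 'extrinsics': array([[ 0.32493928, -0.9457329 , -0.00193418, -0.6236297 ],
       [-0.90201997, -0.3105335 ,  0.29988151, -0.03934511],
       [-0.28420844, -0.09569862, -0.95397449,  0.38156846],
       [ 0.        ,  0.        ,  0.        ,  1.        ]])}
```

View pics/scene0.png

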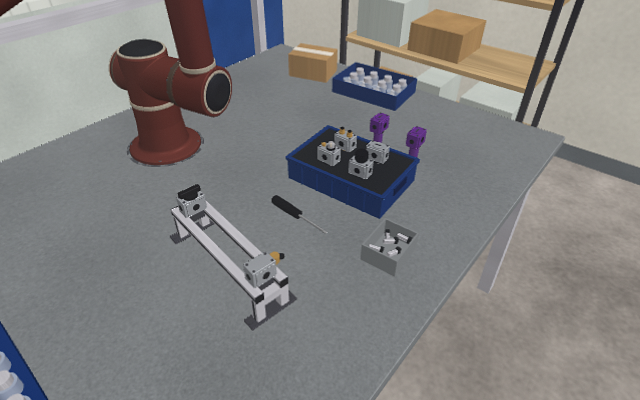

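View pics/top0.png

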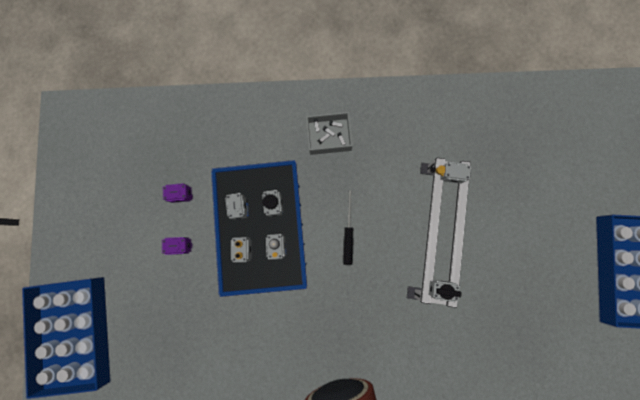

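View pics/wrist0.png

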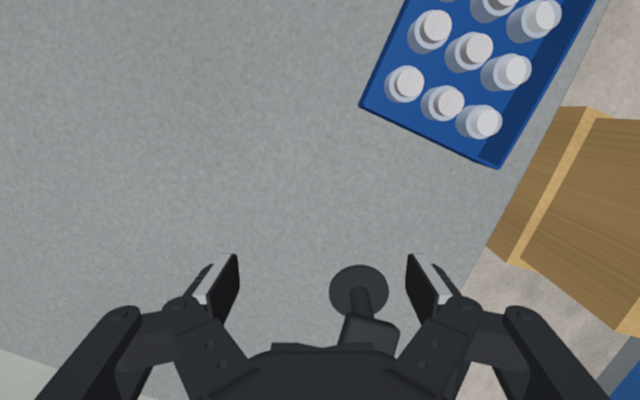

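The scene picture shows the rack at about (230,240), with the handled valve at (192,202) and the outlet with its brass fitting at (262,268). The tote is at (350,165).

In the top view:
- **Units:** filter with the plain top at (235,205), regulator with the black knob at (272,202), take-off with two brass fittings at (240,250), lubricator with dome and screw at (275,246).
- **Filter look-alikes:** purple ones at (176,192) and (176,245), which I reject.
- **Rack ends:** valve at (446,292), outlet at (455,170).

Next I check these in a crop and measure.

```bash
cat > h.py <<'E'
import numpy as np, cv2
from bench import r
def unproj(p,uv,z):
    x=(uv[0]-p['cx'])/p['fx']; y=(uv[1]-p['cy'])/p['fy']
    rd=np.hypot(x,y); rr=rd
    for _ in range(20): rr=rd/(1+p['k1']*rr*rr)
    s=rr/rd if rd>0 else 1
    E=p['extrinsics']; R=E[:3,:3]; t=E[:3,3]
    d=R.T@np.array([x*s,y*s,1]); c=-R.T@t
    return c+d*(z-c[2])/d[2]
def proj(p,X):
    E=p['extrinsics']; X=np.asarray(X,float); q=E[:3,:3]@X+E[:3,3]
    a,b=q[0]/q[2],q[1]/q[2]; f=1+p['k1']*(a*a+b*b)
    return p['fx']*a*f+p['cx'],p['fy']*b*f+p['cy']
E
python3 - <<'E'
from h import *
for cam in("top","scene"):
    im=r.snapshot(cam);p=r.camera_params(cam)
    if cam=="top":
        c=im[140:310,205:480];cv2.imwrite("pics/crop1.png",cv2.resize(c,None,fx=2.9,fy=2.9,interpolation=cv2.INTER_CUBIC)[:,:,::-1])
    for n in ["filter","regulator","takeoff","lubricator","inlet_valve","outlet_block","rack","tote","screwdriver","joiner_bin"]:
        for d in r.recognise(n,cam)[:3]:
            print(cam,n,round(d['confidence'],2),np.round(d['xyz'],4),np.round(proj(p,d['xyz'])))
E
```

```text
top filter 0.7 [0.7931 0.0483 0.0152] [330. 134.]
top filter 0.66 [0.6023 0.2697 0.1103] [237. 206.]
top filter 0.62 [0.5134 0.413  0.1048] [176. 246.]
top regulator 0.8 [0.6064 0.1875 0.1114] [272. 203.]
top takeoff 0.57 [0.5033 0.256  0.1096] [243. 248.]
top lubricator 0.61 [0.5038 0.1766 0.1121] [277. 247.]
top inlet_valve 0.81 [ 0.3978 -0.19    0.125 ] [444. 291.]
top outlet_block 0.7 [ 0.664  -0.2277  0.1246] [453. 171.]
top rack 0.66 [ 0.5171 -0.2037  0.0859] [442. 236.]
top rack 0.55 [0.7959 0.0506 0.0163] [329. 133.]
top tote 0.81 [0.548  0.2284 0.0674] [258. 229.]
top tote 0.71 [0.5034 0.2583 0.1092] [242. 248.]
top screwdriver 0.65 [0.507  0.0099 0.0225] [349. 244.]
top joiner_bin 0.63 [0.7966 0.0502 0.0164] [329. 133.]
top joiner_bin 0.27 [0.6042 0.188  0.1126] [272. 204.]
scene filter 0.77 [0.6125 0.2634 0.1032] [378. 151.]
scene filter 0.61 [0.648  0.4088 0.0878] [416. 138.]
scene filter 0.6 [0.5236 0.4092 0.0859] [380. 124.]
scene regulator 0.61 [0.6129 0.1764 0.1048] [360. 165.]
scene takeoff 0.82 [0.5117 0.2503 0.1062] [345. 139.]
scene lubricator 0.65 [0.5162 0.1718 0.1004] [329. 154.]
scene inlet_valve 0.7 [ 0.4094 -0.1989  0.1175] [193. 202.]
scene outlet_block 0.73 [ 0.6756 -0.2478  0.1224] [261. 270.]
scene outlet_block 0.71 [ 0.5981 -0.2336  0.0728] [241. 264.]
scene rack 0.56 [ 0.5967 -0.2342  0.071 ] [240. 264.]
scene tote 0.69 [0.6007 0.1612 0.073 ] [352. 176.]
scene screwdriver 0.62 [5.189e-01 5.000e-04 2.390e-02] [288. 208.]
scene joiner_bin 0.77 [0.79   0.0481 0.033 ] [389. 244.]
scene joiner_bin 0.59 [0.6105 0.1755 0.1093] [359. 164.]
scene joiner_bin 0.26 [0.5183 0.1754 0.1019] [331. 153.]
```

View pics/crop1.png

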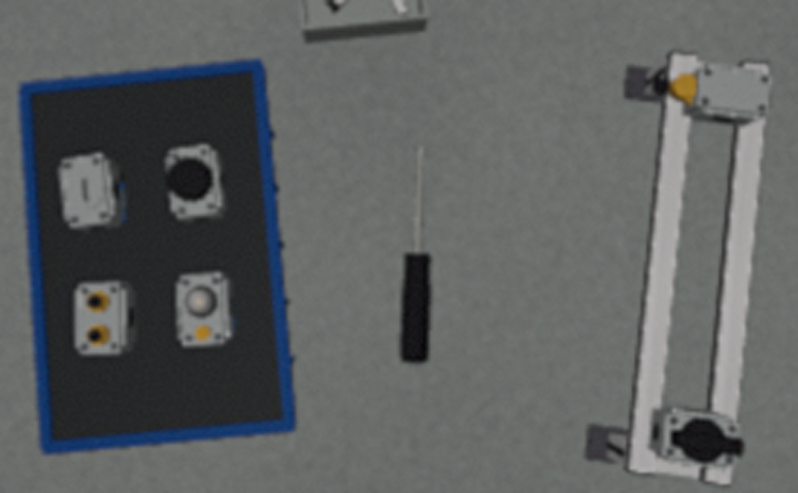

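```bash
python3 - <<'E'
from h import *
p=r.camera_params("top")
f=lambda u,v,z:unproj(p,(u/2.9+205,v/2.9+140),z)[:2]
for nm,a,b in [("Lout",(668,58),(630,468)),("Lin",(692,130),(664,400)),("Rin",(735,130),(711,400)),("Rout",(768,85),(733,480))]:
    A,B=f(*a,.085),f(*b,.085); d=A-B; print(nm,A.round(4),B.round(4),np.degrees(np.arctan2(d[1],d[0])).round(2))
hd=lambda c:np.mean([f(*q,.127) for q in c],0)
heads={"filter":([(60,158),(110,153),(117,219),(70,227)],.112),"regulator":([(167,152),(214,146),(222,212),(173,217)],.112),
"takeoff":([(75,285),(128,282),(130,353),(77,353)],.112),"lub":([(177,276),(226,272),(230,343),(180,346)],.112),
"outlet":([(697,62),(768,68),(763,117),(695,112)],.127),"valve":([(668,408),(741,414),(735,464),(663,458)],.127)}
for k,(c,z) in heads.items():
    P=np.array([f(*q,z) for q in c]); e=P[0]-P[3]+P[1]-P[2]; g=P[0]-P[1]+P[3]-P[2]
    print(k,P.mean(0).round(4),'len',np.linalg.norm(e/2).round(3),np.linalg.norm(g/2).round(3),'ang',np.degrees(np.arctan2(e[1],e[0])).round(1),np.degrees(np.arctan2(g[1],g[0])).round(1))
w=r.camera_params("wrist");E=w['extrinsics'];c=-E[:3,:3].T@E[:3,3];s=r.sense();d=c-s['tool_pos']
from scipy.spatial.transform import Rotation as R
q=R.from_quat(s['orientation']);print('cam in tool',q.inv().apply(d).round(4),'fwd in tool',q.inv().apply(E[2,:3]).round(3),s['t'])
E
```

```text
Lout [ 0.6989 -0.2016] [ 0.3708 -0.1502] -8.9
Lin [ 0.6383 -0.217 ] [ 0.4227 -0.1802] -9.69
Rin [ 0.6371 -0.2518] [ 0.4216 -0.2172] -9.13
Rout [ 0.6734 -0.2813] [ 0.3594 -0.23  ] -9.28
filter [0.603  0.2715] len 0.055 0.039 ang 7.0 95.7
regulator [0.6063 0.1873] len 0.053 0.039 ang 5.2 94.7
takeoff [0.5005 0.2613] len 0.054 0.042 ang 1.4 90.0
lub [0.5052 0.1815] len 0.055 0.039 ang 2.0 92.3
outlet [ 0.6628 -0.2361] len 0.039 0.054 ang -8.1 83.3
valve [ 0.3995 -0.1954] len 0.037 0.054 ang -10.2 83.7
cam in tool [-0.0004 -0.077  -0.1443] fwd in tool [-0.     0.3    0.954] 1.25
```

```bash
cat >> h.py <<'E'
def pose():
    from scipy.spatial.transform import Rotation as R
    s=r.sense(); M=R.from_quat(s['orientation']).as_matrix()
    return np.array(s['tool_pos']),np.degrees(np.arctan2(M[1,0],M[0,0])),s
def plan(wps,start=None):
    """wps: list of (x,y,z,angdeg). prints rows needed, in tool units"""
    P,a,s=pose()
    if start is not None: P,a=np.array(start[:3]),start[3]
    print('from',P.round(4),round(a,2),'t',round(s['t'],2),'open',round(s['opening'],4),'F',np.round(s['contact_force'],1))
    for w in wps:
        T=np.array(w[:3]);b=w[3]
        while True:
            d=T-P; da=b-a
            ca,sa=np.cos(np.radians(a)),np.sin(np.radians(a))
            t=np.array([d[0]*ca+d[1]*sa,d[0]*sa-d[1]*ca,-d[2]])/.15
            k=max(1,np.abs(t).max(),abs(da)/90); last=k<1.0001
            t/=k; rl=-da/k/90
            n=int(np.ceil(max(np.linalg.norm(t)*150/50,abs(da/k)/8.59)-.02))
            print(np.round(t,3).tolist()+[round(rl,3)],'rows>=',n,'->',(P+d/k).round(3),round(a+da/k,1))
            P=P+d/k;a=a+da/k
            if last:break
    return
E
python3 -c "
from h import *
plan([(.573,-.22,.40,-99)])"
```

```text
from [ 0.203  -0.5911  0.2313] -71.05 t 1.25 open 0.0852 F [-0.5 -0.  -0.2]
[-0.491, -1.0, -0.359, np.float64(0.099)] rows>= 4 -> [ 0.321 -0.473  0.285] -80.0
[-0.701, -1.0, -0.393, np.float64(0.109)] rows>= 4 -> [ 0.45  -0.343  0.344] -89.7
[-0.816, -0.822, -0.373, np.float64(0.103)] rows>= 4 -> [ 0.573 -0.22   0.4  ] -99.0
```

Call:
drive_tool:
  series: [-0.49,-1,-0.36,0.1,-0.49,-1,-0.36,0.1,-0.49,-1,-0.36,0.1,-0.49,-1,-0.36,0.1]

```text
t: 1.65
tool_pos: [0.3233, -0.471, 0.2874]
orientation: [0.767, -0.642, 0.001, 0.0]
contact_force: [-0.2, 0.1, -0.4]
opening: 0.0855
```

Call:
drive_tool:
  series: [-0.7,-1,-0.39,0.11,-0.7,-1,-0.39,0.11,-0.7,-1,-0.39,0.11,-0.7,-1,-0.39,0.11]

```text
t: 2.05
tool_pos: [0.4519, -0.3418, 0.3449]
orientation: [0.708, -0.707, 0.001, -0.0]
contact_force: [0.9, -1.1, 0.2]
opening: 0.0853
```

Call:
drive_tool:
  series: [-0.82,-0.82,-0.37,0.1,-0.82,-0.82,-0.37,0.1,-0.82,-0.82,-0.37,0.1,-0.82,-0.82,-0.37,0.1,-0.82,-0.82,-0.37,0.1,-0.82,-0.82,-0.37,0.1]

```text
t: 2.65
tool_pos: [0.5737, -0.22, 0.3993]
orientation: [-0.65, 0.76, -0.0, -0.0]
contact_force: [-0.6, 0.7, -0.0]
opening: 0.0854
```

```bash
python3 - <<'E'
from h import *
plan([(.55,.05,.40,-40),(.55,.27,.37,4)])
im=r.snapshot("wrist");cv2.imwrite("pics/w1.png",im[:,:,::-1])
import pickle;pickle.dump(r.camera_params("wrist"),open("w1.pkl","wb"))
E
```

```text
from [ 0.5737 -0.22    0.3993] -98.87 t 2.65 open 0.0854 F [-0.6  0.7 -0. ]
[-1.0, 0.247, -0.003, np.float64(-0.373)] rows>= 4 -> [ 0.56  -0.066  0.4  ] -65.3
[-0.732, -0.262, -0.002, np.float64(-0.281)] rows>= 3 -> [0.55 0.05 0.4 ] -40.0
[-0.839, -1.0, 0.178, np.float64(-0.435)] rows>= 5 -> [0.55  0.246 0.373] -0.8
[-0.002, -0.161, 0.022, np.float64(-0.054)] rows>= 1 -> [0.55 0.27 0.37] 4.0
```

View pics/w1.png

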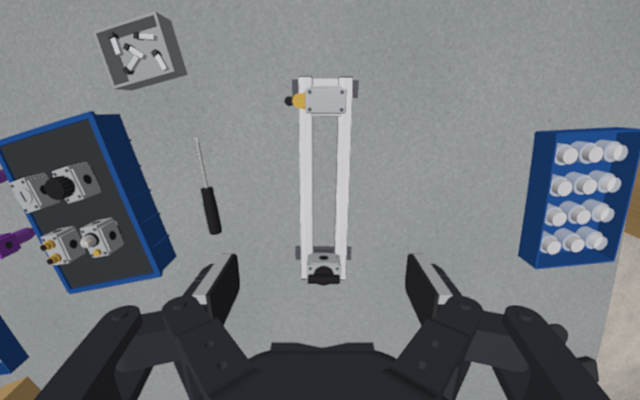

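The wrist view shows the rack upright in the picture: outlet at (326,100), valve at (323,268), rails from x≈300 to 352. I enlarge it to measure.

```bash
python3 - <<'E'
import cv2
im=cv2.imread("pics/w1.png")[70:290,270:380]
cv2.imwrite("pics/w1c.png",cv2.resize(im,None,fx=2.7,fy=2.7,interpolation=cv2.INTER_CUBIC))
# edge positions along rows
import numpy as np
g=cv2.cvtColor(cv2.imread("pics/w1.png"),cv2.COLOR_BGR2GRAY).astype(float)
for v in (130,150,170,190,210,230):
    row=g[v-2:v+3].mean(0)[285:370]; d=np.diff(row); idx=np.argsort(-abs(d))[:8]; 
    print(v,sorted((int(i)+285.5,int(d[i])) for i in idx))
E
```

```text
130 [(298.5, 29), (299.5, 24), (310.5, -20), (311.5, -33), (337.5, 39), (338.5, 23), (349.5, -22), (350.5, -23)]
150 [(298.5, 30), (299.5, 15), (310.5, -16), (311.5, -30), (336.5, 29), (337.5, 27), (349.5, -21), (350.5, -17)]
170 [(298.5, 16), (299.5, 20), (310.5, -15), (311.5, -31), (336.5, 37), (337.5, 24), (348.5, -24), (349.5, -27)]
190 [(299.5, 24), (300.5, 15), (310.5, -15), (311.5, -32), (335.5, 29), (336.5, 29), (347.5, -23), (348.5, -30)]
210 [(299.5, 27), (300.5, 17), (310.5, -14), (311.5, -29), (335.5, 38), (336.5, 25), (346.5, -19), (347.5, -26)]
230 [(299.5, 22), (300.5, 18), (311.5, -25), (312.5, -20), (334.5, 28), (335.5, 27), (346.5, -20), (347.5, -17)]
```

View pics/w1c.png

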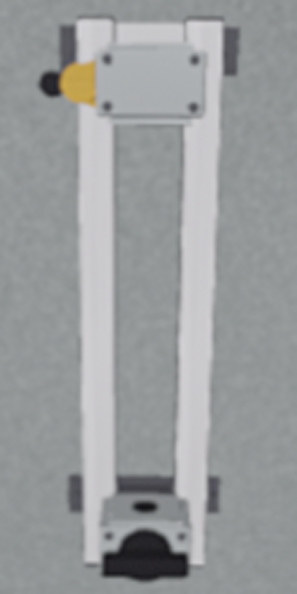

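```bash
python3 - <<'E'
from h import *
import pickle
p=pickle.load(open("w1.pkl","rb"))
C=[]
for v,e in {130:(299.4,311.6,338.4,350.5),150:(299.3,311.6,337.5,350.4),170:(299.6,311.6,337.4,349.5),190:(300.4,311.6,336.5,348.5),210:(300.4,311.6,336.4,347.5),230:(300.4,312.4,335.5,347.4)}.items():
    X=[unproj(p,(u,v),.085)[:2] for u in e]
    C.append(np.mean(X,0)); print(v,C[-1].round(4),'gap',np.linalg.norm(X[1]-X[2]).round(4),'out',np.linalg.norm(X[0]-X[3]).round(4))
C=np.array(C); m=C.mean(0); d=np.linalg.svd(C-m)[2][0]; d*=np.sign(d[0]); print('line',m.round(4),np.degrees(np.arctan2(d[1],d[0])).round(2))
n=np.array([-d[1],d[0]])
for k,c in {"outlet":[(97,44),(207,50),(205,117),(95,112)]}.items():
    P=np.array([unproj(p,(a/2.7+270,b/2.7+70),.127)[:2] for a,b in c]); print(k,P.mean(0).round(4),'len',np.linalg.norm(P[0]-P[1]).round(3),np.linalg.norm(P[0]-P[3]).round(3),'off',((P.mean(0)-m)@n).round(4))
for k,q in {"outlet_top":(.6628,-.2361),"valve_top":(.3995,-.1954)}.items(): print(k,((np.array(q)-m)@n).round(4),((np.array(q)-m)@d).round(4))
# valve front-top edge pixel
P=[unproj(p,(a/2.7+270,b/2.7+70),.127)[:2] for a,b in [(108,523),(187,523)]];print(P)
E
```

```text
130 [ 0.621  -0.2325] gap 0.0415 out 0.0792
150 [ 0.5906 -0.2274] gap 0.0409 out 0.0807
170 [ 0.559  -0.2222] gap 0.0415 out 0.0804
190 [ 0.5261 -0.2166] gap 0.0409 out 0.0791
210 [ 0.4918 -0.2109] gap 0.0417 out 0.0792
230 [ 0.4558 -0.2052] gap 0.0397 out 0.0808
line [ 0.5407 -0.2191] -9.41
outlet [ 0.6631 -0.2399] len 0.055 0.033 off -0.0005
outlet_top 0.0032 0.1232
valve_top 0.0003 -0.1432
[array([ 0.41836495, -0.17617747]), array([ 0.410954  , -0.22319985])]
```

Call:
drive_tool:
  series: [-1,0.25,0,-0.37,-1,0.25,0,-0.37,-1,0.25,0,-0.37,-1,0.25,0,-0.37]

```text
t: 3.1
tool_pos: [0.5584, -0.0634, 0.3992]
orientation: [0.843, -0.538, -0.0, -0.001]
contact_force: [0.2, -0.5, 1.1]
opening: 0.0855
```

Call:
drive_tool:
  series: [-0.73,-0.26,0,-0.28,-0.73,-0.26,0,-0.28,-0.73,-0.26,0,-0.28]

```text
t: 3.4
tool_pos: [0.5489, 0.0512, 0.3988]
orientation: [0.94, -0.342, -0.001, -0.0]
contact_force: [0.1, -0.4, 0.9]
opening: 0.0852
```

Call:
drive_tool:
  series: [-0.84,-1,0.18,-0.43,-0.84,-1,0.18,-0.43,-0.84,-1,0.18,-0.43,-0.84,-1,0.18,-0.43,-0.84,-1,0.18,-0.43]

```text
t: 3.9
tool_pos: [0.5503, 0.2482, 0.3695]
orientation: [1.0, -0.011, -0.002, -0.0]
contact_force: [0.1, -0.5, -0.8]
opening: 0.0856
```

Call:
drive_tool:
  series: [0,-0.16,0.02,-0.05,0,-0.16,0.02,-0.05,0,-0.16,0.02,-0.05]

```text
t: 4.2
tool_pos: [0.5523, 0.268, 0.3685]
orientation: [1.0, 0.023, -0.001, 0.001]
contact_force: [-0.9, 0.1, 0.1]
opening: 0.0853
```

```bash
python3 - <<'E'
from h import *
P,a,s=pose();print(P,a,s['t'])
im=r.snapshot("wrist");p=r.camera_params("wrist")
cv2.imwrite("pics/w2.png",im[:,:,::-1])
import pickle;pickle.dump(p,open("w2.pkl","wb"))
for n in ["filter","regulator","takeoff","lubricator"]:
    for d in r.recognise(n,"wrist")[:2]: print(n,round(d['confidence'],2),np.round(d['xyz'],4),np.round(proj(p,d['xyz'])))
E
```

```text
[0.55228329 0.26799513 0.36849304] 2.6275450391947497 4.2
filter 0.95 [0.6039 0.2759 0.1149] [359. 165.]
filter 0.93 [0.6352 0.4225 0.1026] [391.  54.]
regulator 0.7 [0.6063 0.1953 0.1091] [356. 218.]
takeoff 0.56 [0.5015 0.2695 0.1098] [286. 166.]
lubricator 0.56 [0.5089 0.1945 0.1128] [290. 216.]
```

View pics/w2.png

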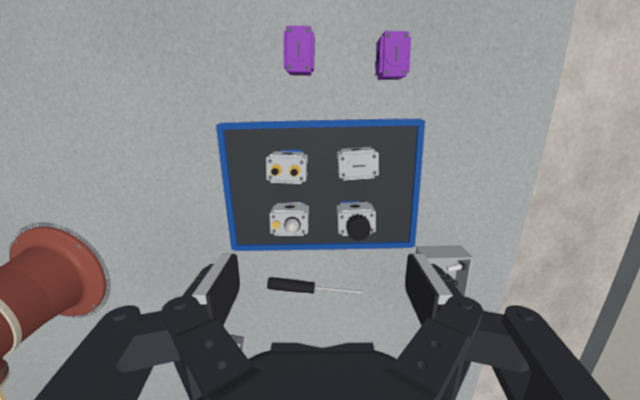

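The wrist view over the tote shows take-off (287,166), filter (358,164), lubricator (289,219) and regulator (357,220). The purple look-alikes are outside the tote at (299,50) and (394,54). I take a close crop to get the head corners.

```bash
python3 - <<'E'
import cv2
im=cv2.imread("pics/w2.png")[140:250,255:390]
cv2.imwrite("pics/w2c.png",cv2.resize(im,None,fx=5,fy=5,interpolation=cv2.INTER_CUBIC))
E
```

```text
(no output)
```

View pics/w2c.png

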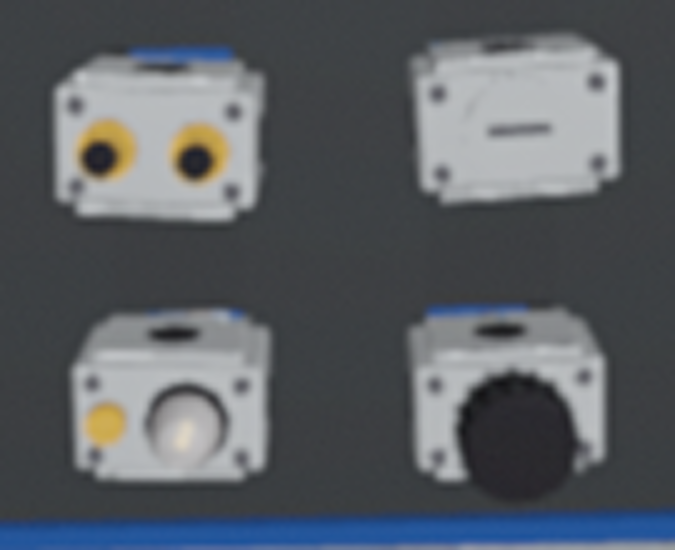

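```bash
python3 - <<'E'
from h import *
import pickle
p=pickle.load(open("w2.pkl","rb"))
H={"takeoff":[(76,105),(233,111),(232,192),(76,187)],"filter":[(438,92),(597,82),(598,162),(441,173)],"lub":[(92,384),(242,386),(241,458),(95,456)],"reg":[(434,384),(584,376),(588,450),(438,458)]}
for k,c in H.items():
    P=np.array([unproj(p,(a/5+255,b/5+140),.112)[:2] for a,b in c]); e=(P[1]-P[0]+P[2]-P[3])/2; f=(P[0]-P[3]+P[1]-P[2])/2
    print(k,P.mean(0).round(4),np.linalg.norm(e).round(4),np.linalg.norm(f).round(4),np.degrees(np.arctan2(e[1],e[0])).round(2))
E
```

```text
takeoff [0.5015 0.264 ] 0.0442 0.0233 0.5
filter [0.6037 0.2748] 0.0445 0.0229 6.57
lub [0.5062 0.1816] 0.0443 0.0232 1.86
reg [0.6088 0.1876] 0.0449 0.0239 5.85
```

```bash
python3 - <<'E'
from h import *
plan([(.6036,.2738,.22,6.5),(.6036,.2738,.074,6.5)])
E
```

```text
from [0.5525 0.2683 0.3696] 2.65 t 4.45 open 0.0852 F [-0.1  0.2  0.3]
[0.342, -0.021, 0.997, np.float64(-0.043)] rows>= 4 -> [0.604 0.274 0.22 ] 6.5
[0.0, 0.0, 0.973, np.float64(-0.0)] rows>= 3 -> [0.604 0.274 0.074] 6.5
```

Call:
drive_tool:
  series: [0.34,-0.02,0.5,-0.04,0.34,-0.02,1,-0.04,0.34,-0.02,1,-0.04,0.34,-0.02,1,-0.04,0.34,-0.02,1,-0.04,0.34,-0.02,1,-0.04]
  grip: 0
  grip_force: 50

```text
t: 5.05
tool_pos: [0.6042, 0.275, 0.2225]
orientation: [0.998, 0.055, 0.002, -0.001]
contact_force: [0.4, 0.0, 0.5]
opening: 0.0854
```

```bash
python3 - <<'E'
from h import *
plan([(.6036,.2738,.074,6.5)])
im=r.snapshot("wrist");cv2.imwrite("pics/w3.png",im[:,:,::-1])
E
```

```text
from [0.6042 0.275  0.2225] 6.34 t 5.05 open 0.0854 F [0.4 0.  0.5]
[-0.005, 0.008, 0.99, np.float64(-0.002)] rows>= 3 -> [0.604 0.274 0.074] 6.5
```

View pics/w3.png

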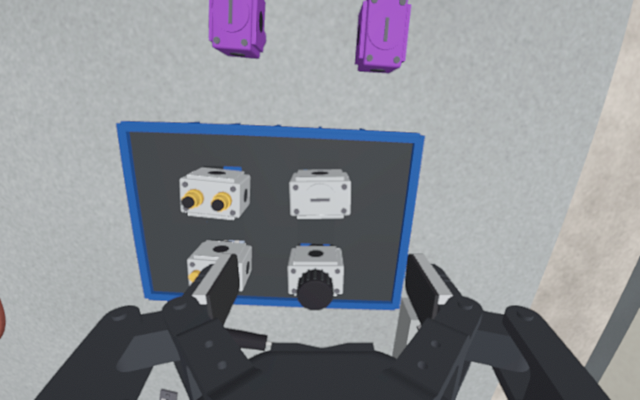

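The filter, light grey with a nearly flat top at (320,195), sits midway between the fingers, so I go down.

Call:
drive_tool:
  series: [0,0,0.33,0,0,0.01,0.65,0,0,0.01,0.85,0,0,0.01,0.99,0,0,0.01,0.99,0,0,0.01,0.99,0]

```text
t: 5.7
tool_pos: [0.6049, 0.2739, 0.074]
orientation: [0.998, 0.055, 0.002, -0.001]
contact_force: [-0.7, 0.0, 0.6]
opening: 0.0854
```

Call:
drive_tool:
  series: [0,0,0,0,0,0,0,0,0,0,0,0,0,0,0,0,0,0,0,0,0,0,0,0,0,0,0,0,0,0,0,0]
  grip: 255
  grip_force: 50

```text
t: 6.5
tool_pos: [0.6047, 0.2739, 0.0739]
orientation: [0.998, 0.055, 0.002, -0.001]
contact_force: [-1.8, 0.2, 5.9]
opening: 0.0556
```

```bash
python3 - <<'E'
from h import *
plan([(.6036,.2738,.24,6.5),(.53,.03,.24,-60),(.4499,-.2041,.24,-99.4)])
im=r.snapshot("wrist");cv2.imwrite("pics/w4.png",im[:,:,::-1])
E
```

```text
from [0.6047 0.2739 0.0739] 6.35 t 6.5 open 0.0556 F [-1.8  0.2  5.9]
[-0.007, -0.0, -1.0, np.float64(-0.001)] rows>= 3 -> [0.604 0.274 0.224] 6.5
[-0.001, -0.0, -0.107, np.float64(-0.0)] rows>= 1 -> [0.604 0.274 0.24 ] 6.5
[-0.431, 1.0, -0.0, np.float64(0.474)] rows>= 5 -> [0.556 0.117 0.24 ] -36.1
[0.202, 0.575, -0.0, np.float64(0.265)] rows>= 3 -> [0.53 0.03 0.24] -60.0
[0.873, 1.0, -0.0, np.float64(0.352)] rows>= 4 -> [ 0.466 -0.158  0.24 ] -91.7
[0.308, 0.095, -0.0, np.float64(0.086)] rows>= 1 -> [ 0.45  -0.204  0.24 ] -99.4
```

View pics/w4.png

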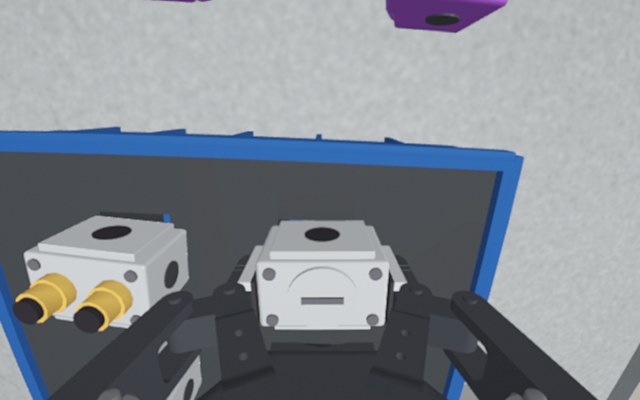

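Call:
drive_tool:
  series: [0,0,-0.2,0,0,0,-0.5,0,0,0,-0.8,0,0,0,-1,0,0,0,-1,0]

```text
t: 7.05
tool_pos: [0.6062, 0.2743, 0.2285]
orientation: [0.998, 0.055, 0.006, -0.002]
contact_force: [0.3, 0.4, -2.7]
opening: 0.0549
```

Call:
drive_tool:
  series: [-0.1,0.25,-0.1,0.12,-0.22,0.5,-0.1,0.24,-0.33,0.75,-0.1,0.36,-0.43,1,-0.1,0.47,-0.43,1,-0.1,0.47]

```text
t: 7.55
tool_pos: [0.5536, 0.1132, 0.233]
orientation: [0.95, -0.313, -0.002, 0.002]
contact_force: [0.6, 0.7, -3.3]
opening: 0.0553
```

Call:
drive_tool:
  series: [0.2,0.57,0,0.27,0.2,0.57,0,0.27,0.2,0.57,0,0.27]

```text
t: 7.85
tool_pos: [0.5277, 0.0267, 0.2331]
orientation: [0.862, -0.506, -0.001, 0.002]
contact_force: [0.1, 1.8, -3.2]
opening: 0.0554
```

```bash
python3 - <<'E'
from h import *
plan([(.4499,-.2041,.24,-99.4)])
E
```

```text
from [0.5277 0.0267 0.2331] -60.83 t 7.85 open 0.0554 F [ 0.1  1.8 -3.2]
[0.907, 1.0, -0.038, np.float64(0.356)] rows>= 5 -> [ 0.463 -0.165  0.239] -92.9
[0.263, 0.074, -0.008, np.float64(0.072)] rows>= 1 -> [ 0.45  -0.204  0.24 ] -99.4
```

Call:
drive_tool:
  series: [0.9,1,-0.04,0.35,0.9,1,-0.04,0.35,0.9,1,-0.04,0.35,0.9,1,-0.04,0.35,0.9,1,-0.04,0.35,0.9,1,-0.04,0.35,0.9,1,-0.04,0.35]

```text
t: 8.55
tool_pos: [0.4662, -0.1605, 0.2403]
orientation: [-0.697, 0.717, 0.001, -0.0]
contact_force: [0.3, 0.1, -3.1]
opening: 0.0555
```

```bash
python3 - <<'E'
from h import *
plan([(.4499,-.2041,.23,-99.4),(.4499,-.2041,.09,-99.4)])
E
```

```text
from [ 0.4662 -0.1605  0.2403] -91.69 t 8.55 open 0.0555 F [ 0.3  0.1 -3.1]
[0.294, 0.1, 0.069, np.float64(0.086)] rows>= 1 -> [ 0.45  -0.204  0.23 ] -99.4
[-0.0, 0.0, 0.933, np.float64(-0.0)] rows>= 3 -> [ 0.45  -0.204  0.09 ] -99.4
```

Call:
drive_tool:
  series: [0.29,0.1,0.07,0.09,0.29,0.1,0.07,0.09,0.29,0.1,0.07,0.09,0.29,0.1,0.07,0.09]

```text
t: 8.95
tool_pos: [0.4508, -0.2031, 0.2311]
orientation: [-0.645, 0.764, 0.0, 0.0]
contact_force: [-0.2, 0.1, -3.7]
opening: 0.0555
```

```bash
python3 - <<'E'
from h import *
plan([(.4499,-.2041,.09,-99.4)])
im=r.snapshot("wrist");cv2.imwrite("pics/w5.png",im[:,:,::-1])
im=r.snapshot("scene")[130:330,130:330];cv2.imwrite("pics/s5.png",cv2.resize(im,None,fx=2.8,fy=2.8)[:,:,::-1])
E
```

```text
from [ 0.4508 -0.2031  0.2311] -99.69 t 8.95 open 0.0555 F [-0.2  0.1 -3.7]
[0.007, 0.005, 0.94, np.float64(-0.003)] rows>= 3 -> [ 0.45  -0.204  0.09 ] -99.4
```

View pics/w5.png

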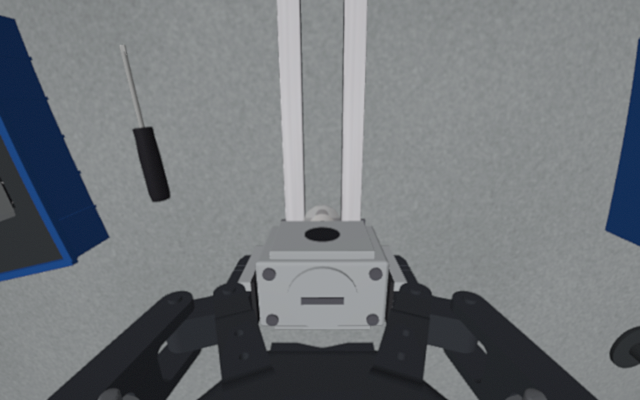

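View pics/s5.png

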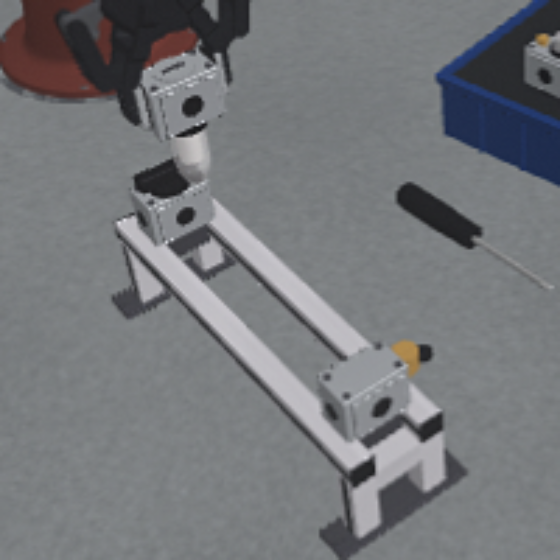

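The filter is held upright. Its centre is at u≈322 and the rail gap's centre is at u≈323, so it is centred and square. Lowering.

Call:
drive_tool:
  series: [0.01,0,0.15,0,0.01,0,0.32,0,0.01,0,0.5,0,0.01,0,0.65,0,0.01,0,0.78,0,0.01,0,0.86,0,0.01,0,0.9,0,0.01,0,0.93,0,0.01,0,0.93,0,0.01,0,0.93,0]

```text
t: 10.05
tool_pos: [0.4507, -0.2062, 0.0928]
orientation: [-0.644, 0.765, -0.001, 0.0]
contact_force: [-0.1, 0.0, -3.2]
opening: 0.0555
```

```bash
python3 - <<'E'
from h import *
plan([(.4499,-.2041,.09,-99.4)])
im=r.snapshot("wrist");cv2.imwrite("pics/w6.png",im[:,:,::-1])
im=r.snapshot("scene")[130:330,130:330];cv2.imwrite("pics/s6.png",cv2.resize(im,None,fx=2.8,fy=2.8)[:,:,::-1])
E
```

```text
from [ 0.4507 -0.2062  0.0928] -99.84 t 10.05 open 0.0555 F [-0.1  0.  -3.2]
[-0.013, 0.008, 0.019, np.float64(-0.005)] rows>= 1 -> [ 0.45  -0.204  0.09 ] -99.4
```

View pics/s6.png

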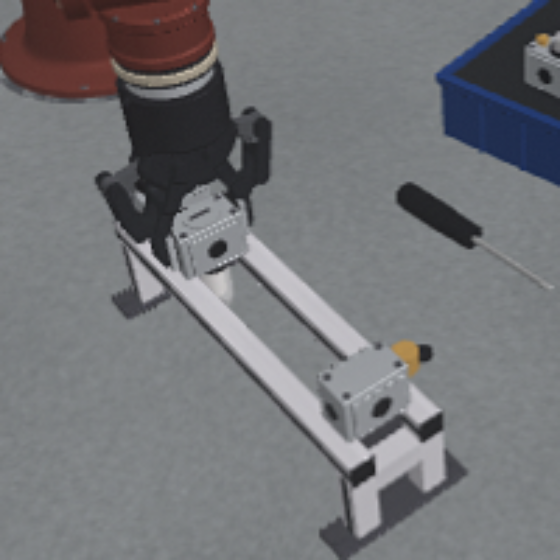

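The bowl is between the rails and still hanging with no contact. I lower the last few mm and release.

Call:
drive_tool:
  series: [-0.01,0.01,0.012,0,-0.01,0.01,0.02,0,-0.01,0.01,0.025,0,-0.01,0.01,0.025,0]

```text
t: 10.55
tool_pos: [0.4488, -0.2041, 0.0889]
orientation: [-0.644, 0.765, 0.0, -0.0]
contact_force: [-4.0, 3.5, 4.5]
opening: 0.0554
```

Call:
drive_tool:
  series: [0,0,0,0,0,0,0,0,0,0,0,0,0,0,0,0,0,0,0,0,0,0,0,0]
  grip: 0

```text
t: 11.15
tool_pos: [0.4488, -0.2042, 0.088]
orientation: [-0.644, 0.765, -0.0, 0.0]
contact_force: [0.4, -0.0, -0.3]
opening: 0.0854
```

Call:
drive_tool:
  series: [0,0,-0.2,0,0,0,-0.5,0,0,0,-0.8,0,0,0,-1,0,0,0,-1,0]

```text
t: 11.65
tool_pos: [0.4513, -0.2058, 0.2446]
orientation: [-0.644, 0.765, -0.005, 0.002]
contact_force: [0.3, -0.1, 0.6]
opening: 0.0851
```

```bash
python3 - <<'E'
from h import *
plan([(.53,.03,.28,-60),(.608,.1868,.28,5.8),(.608,.1868,.21,5.8)])
im=r.snapshot("wrist");cv2.imwrite("pics/w7.png",im[:,:,::-1])
im=r.snapshot("scene")[130:330,130:330];cv2.imwrite("pics/s7.png",cv2.resize(im,None,fx=2.8,fy=2.8)[:,:,::-1])
E
```

```text
from [ 0.4513 -0.2058  0.2446] -99.85 t 11.65 open 0.0851 F [ 0.3 -0.1  0.6]
[-1.0, -0.152, -0.144, np.float64(-0.27)] rows>= 4 -> [ 0.499 -0.062  0.266] -75.5
[-0.542, -0.351, -0.092, np.float64(-0.173)] rows>= 2 -> [0.53 0.03 0.28] -60.0
[-0.645, -0.973, -0.0, np.float64(-0.731)] rows>= 8 -> [0.608 0.187 0.28 ] 5.8
[0.0, 0.0, 0.467, np.float64(-0.0)] rows>= 2 -> [0.608 0.187 0.21 ] 5.8
```

View pics/s7.png

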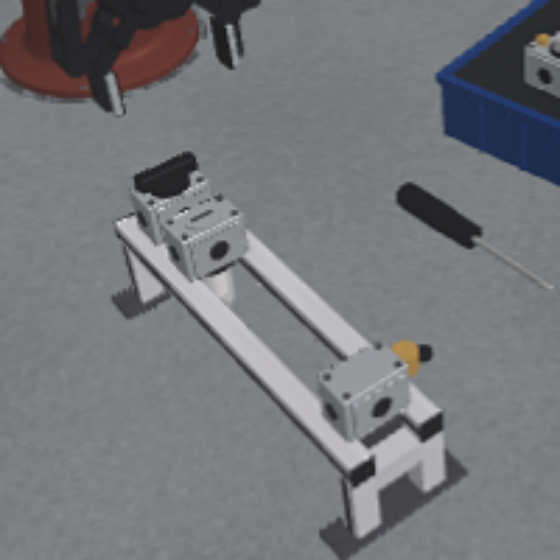

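View pics/w7.png

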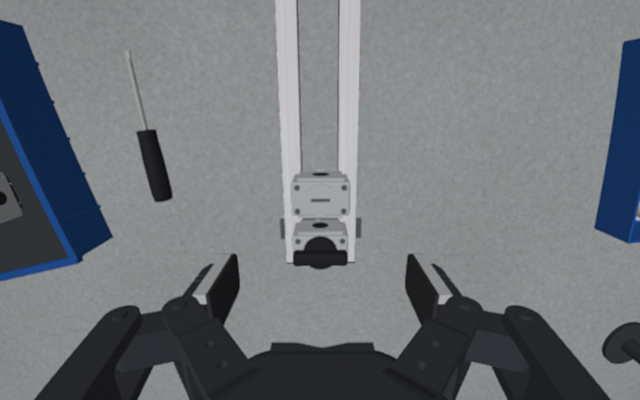

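The filter is seated at (320,195) in the wrist view, square and with a visible gap to the valve. I measure it from this same pose, then go on to the regulator.

```bash
python3 - <<'E'
from h import *
p=r.camera_params("wrist")
im=cv2.imread("pics/w7.png")[165:275,270:370]
cv2.imwrite("pics/w7c.png",cv2.resize(im,None,fx=5,fy=5,interpolation=cv2.INTER_CUBIC))
E
```

View pics/w7c.png

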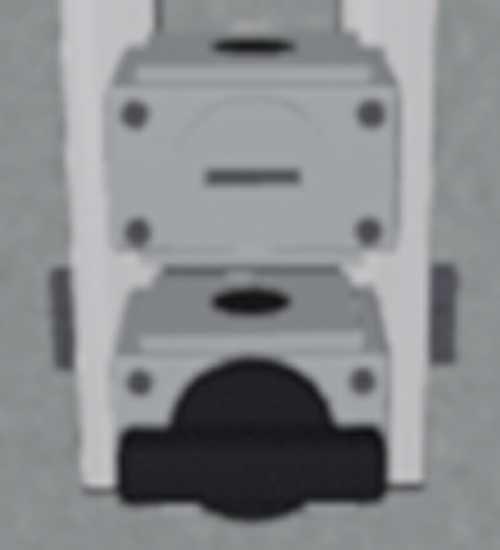

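```bash
python3 - <<'E'
from h import *
p=r.camera_params("wrist")
m=np.array([.5407,-.2191]);a=np.radians(-9.41);d=np.array([np.cos(a),np.sin(a)]);n=np.array([-d[1],d[0]])
for k,c in {"filter":[(136,113),(370,113),(369,232),(138,232)],"valve far screws":[(139,382),(362,382)]}.items():
    P=np.array([unproj(p,(u/5+270,v/5+165),.127)[:2] for u,v in c])
    e=P[0]-P[1]
    print(k,'s',((P.mean(0)-m)@d).round(4),'off',((P.mean(0)-m)@n).round(4),np.degrees(np.arctan2(e[1],e[0])).round(2),np.linalg.norm(e).round(4))
E
```

```text
filter s -0.0942 off 0.0012 80.16 0.0429
valve far screws s -0.1366 off 0.0021 80.16 0.0434
```

Call:
drive_tool:
  series: [-1,-0.15,-0.14,-0.27,-1,-0.15,-0.14,-0.27,-1,-0.15,-0.14,-0.27,-1,-0.15,-0.14,-0.27]

```text
t: 12.15
tool_pos: [0.4969, -0.0558, 0.2576]
orientation: [0.793, -0.609, -0.001, -0.0]
contact_force: [-1.1, 0.3, 0.2]
opening: 0.0854
```

Call:
drive_tool:
  series: [-0.54,-0.35,-0.09,-0.17,-0.54,-0.35,-0.09,-0.17,-0.54,-0.35,-0.09,-0.17]

```text
t: 12.45
tool_pos: [0.5275, 0.0349, 0.2711]
orientation: [0.867, -0.499, -0.001, -0.0]
contact_force: [0.7, -0.6, 0.5]
opening: 0.0855
```

Call:
drive_tool:
  series: [-0.65,-0.97,0,-0.73,-0.65,-0.97,0,-0.73,-0.65,-0.97,0,-0.73,-0.65,-0.97,0,-0.73,-0.65,-0.97,0,-0.73,-0.65,-0.97,0,-0.73,-0.65,-0.97,0,-0.73,-0.65,-0.97,0,-0.73,-0.65,-0.97,0,-0.73]

```text
t: 13.35
tool_pos: [0.6046, 0.1868, 0.27]
orientation: [0.999, 0.046, -0.002, 0.0]
contact_force: [0.2, -1.1, 0.0]
opening: 0.0852
```

```bash
python3 - <<'E'
from h import *
plan([(.608,.187,.2,5.8),(.608,.187,.074,5.8)])
E
```

```text
from [0.6046 0.1868 0.27  ] 5.32 t 13.35 open 0.0852 F [ 0.2 -1.1  0. ]
[0.023, 0.001, 0.467, np.float64(-0.005)] rows>= 2 -> [0.608 0.187 0.2  ] 5.8
[0.0, 0.0, 0.84, np.float64(-0.0)] rows>= 3 -> [0.608 0.187 0.074] 5.8
```

Call:
drive_tool:
  series: [0.02,0,0.25,0,0.02,0,0.47,0,0.02,0,0.47,0,0.02,0,0.47,0]

```text
t: 13.75
tool_pos: [0.6076, 0.1877, 0.2009]
orientation: [0.999, 0.046, -0.001, 0.0]
contact_force: [-0.1, 0.4, 0.7]
opening: 0.0856
```

```bash
python3 - <<'E'
from h import *
plan([(.608,.187,.074,5.8)])
im=r.snapshot("wrist");cv2.imwrite("pics/w8.png",im[:,:,::-1])
E
```

```text
from [0.6076 0.1877 0.2009] 5.33 t 13.75 open 0.0856 F [-0.1  0.4  0.7]
[0.003, 0.005, 0.846, np.float64(-0.005)] rows>= 3 -> [0.608 0.187 0.074] 5.8
```

View pics/w8.png

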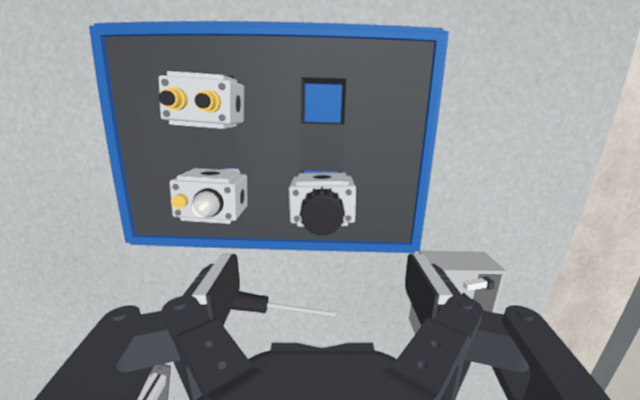

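The regulator, with its black knob at (322,210), is centred between the fingers and the filter pocket is empty. Going down to grip.

Call:
drive_tool:
  series: [0,0,0.3,0,0,0,0.55,0,0,0,0.75,0,0,0,0.85,0,0,0,0.85,0,0,0,0.85,0]

```text
t: 14.4
tool_pos: [0.6098, 0.1887, 0.077]
orientation: [0.999, 0.047, 0.002, -0.0]
contact_force: [-0.1, -0.2, 0.9]
opening: 0.0855
```

Call:
drive_tool:
  series: [0,0,0,0,0,0,0,0,0,0,0,0,0,0,0,0,0,0,0,0,0,0,0,0,0,0,0,0]
  grip: 255

```text
t: 15.1
tool_pos: [0.6094, 0.1888, 0.0771]
orientation: [0.999, 0.048, 0.001, -0.0]
contact_force: [-1.0, -0.6, 4.3]
opening: 0.0555
```

Call:
drive_tool:
  series: [0,0,-0.2,0,0,0,-0.5,0,0,0,-0.8,0,0,0,-1,0,0,0,-1,0]

```text
t: 15.6
tool_pos: [0.6111, 0.189, 0.2316]
orientation: [0.999, 0.048, 0.006, -0.001]
contact_force: [0.5, 0.4, -2.4]
opening: 0.0554
```

```bash
python3 - <<'E'
from h import *
plan([(.57,.04,.24,-50),(.5012,-.2126,.24,-99.4)])
E
```

```text
from [0.6111 0.189  0.2316] 5.46 t 15.6 open 0.0554 F [ 0.5  0.4 -2.4]
[-0.367, 0.963, -0.056, np.float64(0.616)] rows>= 7 -> [0.57 0.04 0.24] -50.0
[0.694, 1.0, -0.0, np.float64(0.383)] rows>= 4 -> [ 0.522 -0.136  0.24 ] -84.5
[0.494, 0.187, -0.0, np.float64(0.166)] rows>= 2 -> [ 0.501 -0.213  0.24 ] -99.4
```

Call:
drive_tool:
  series: [-0.37,0.96,-0.06,0.62,-0.37,0.96,-0.06,0.62,-0.37,0.96,-0.06,0.62,-0.37,0.96,-0.06,0.62,-0.37,0.96,-0.06,0.62,-0.37,0.96,-0.06,0.62,-0.37,0.96,-0.06,0.62]

```text
t: 16.3
tool_pos: [0.5653, 0.0396, 0.2305]
orientation: [0.904, -0.428, -0.002, 0.001]
contact_force: [0.0, 0.4, -2.9]
opening: 0.0553
```

Call:
drive_tool:
  series: [0.69,1,0,0.38,0.69,1,0,0.38,0.69,1,0,0.38,0.69,1,0,0.38,0.69,1,0,0.38]

```text
t: 16.8
tool_pos: [0.515, -0.1386, 0.2308]
orientation: [0.738, -0.675, -0.001, 0.001]
contact_force: [0.2, 0.7, -3.3]
opening: 0.0551
```

```bash
python3 - <<'E'
from h import *
plan([(.5012,-.2126,.23,-99.4)])
E
```

```text
from [ 0.515  -0.1386  0.2308] -84.94 t 16.8 open 0.0551 F [ 0.2  0.7 -3.3]
[0.483, 0.135, 0.005, np.float64(0.161)] rows>= 2 -> [ 0.501 -0.213  0.23 ] -99.4
```

Call:
drive_tool:
  series: [0.48,0.13,0,0.16,0.48,0.13,0,0.16,0.48,0.13,0,0.16,0.48,0.13,0,0.16,0.48,0.13,0,0.16]

```text
t: 17.3
tool_pos: [0.5045, -0.2077, 0.2323]
orientation: [-0.651, 0.759, 0.001, -0.0]
contact_force: [-0.9, -0.7, -3.7]
opening: 0.0554
```

```bash
python3 - <<'E'
from h import *
plan([(.5012,-.2126,.092,-99.4)])
im=r.snapshot("wrist");cv2.imwrite("pics/w9.png",im[:,:,::-1])
E
```

```text
from [ 0.5045 -0.2077  0.2323] -98.81 t 17.3 open 0.0554 F [-0.9 -0.7 -3.7]
[0.035, 0.017, 0.936, np.float64(0.007)] rows>= 3 -> [ 0.501 -0.213  0.092] -99.4
```

View pics/w9.png

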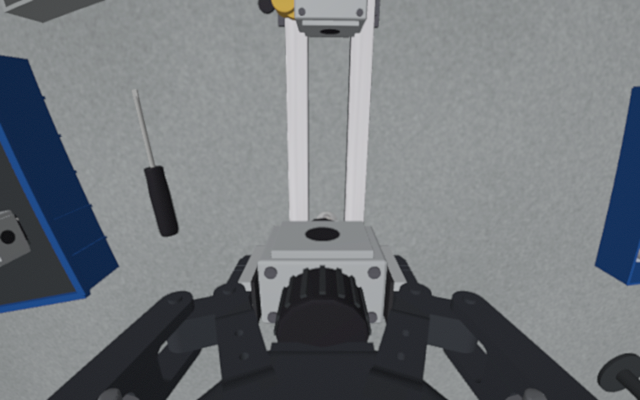

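The regulator is held square. The rail gap (u≈307–349) lies a few mm to the right, which matches the computed remaining shift, so I correct that on the way down.

Call:
drive_tool:
  series: [0.035,0.017,0.1,0.007,0.035,0.017,0.25,0.007,0.035,0.017,0.4,0.007,0.035,0.017,0.55,0.007,0.035,0.017,0.7,0.007,0.035,0.017,0.8,0.007,0.035,0.017,0.84,0.007,0.035,0.017,0.84,0.007]

```text
t: 18.15
tool_pos: [0.5007, -0.2134, 0.1064]
orientation: [-0.646, 0.764, 0.001, -0.0]
contact_force: [0.3, -0.3, -3.9]
opening: 0.0552
```

```bash
python3 - <<'E'
from h import *
plan([(.5012,-.2126,.092,-99.4)])
im=r.snapshot("scene")[130:330,130:330];cv2.imwrite("pics/s9.png",cv2.resize(im,None,fx=2.8,fy=2.8)[:,:,::-1])
E
```

```text
from [ 0.5007 -0.2134  0.1064] -99.56 t 18.15 open 0.0552 F [ 0.3 -0.3 -3.9]
[-0.006, -0.003, 0.096, np.float64(-0.002)] rows>= 1 -> [ 0.501 -0.213  0.092] -99.4
```

View pics/s9.png

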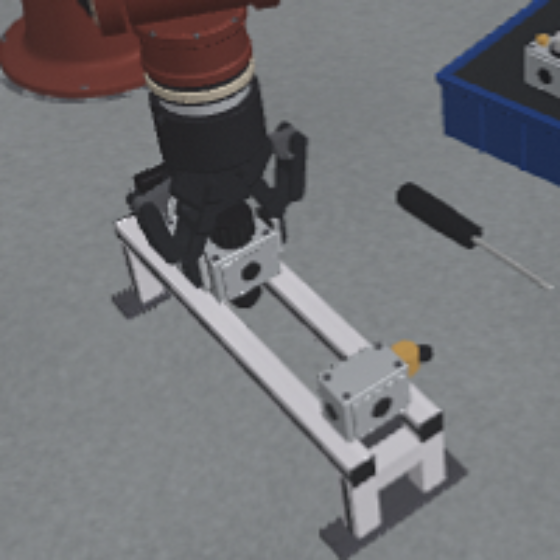

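The regulator is over the gap and its cap is entering it. I lower to contact and release.

Call:
drive_tool:
  series: [-0.005,0,0.04,0,-0.005,0,0.07,0,-0.005,0,0.09,0,-0.005,0,0.1,0,-0.005,0,0.1,0]

```text
t: 18.7
tool_pos: [0.5013, -0.2132, 0.0924]
orientation: [-0.646, 0.764, 0.0, -0.0]
contact_force: [-0.1, 0.1, -3.3]
opening: 0.0551
```

Call:
drive_tool:
  series: [0,0,0,0,0,0,0.005,0]

```text
t: 18.9
tool_pos: [0.5016, -0.2133, 0.0921]
orientation: [-0.646, 0.764, -0.0, 0.0]
contact_force: [-0.1, 0.5, -2.4]
opening: 0.0547
```

Only a small fraction of a mm remains, so I release.

Call:
drive_tool:
  series: [0,0,0.005,0,0,0,0.005,0,0,0,0.005,0,0,0,0.005,0,0,0,0.005,0,0,0,0.005,0]
  grip: 0

```text
t: 19.5
tool_pos: [0.5015, -0.2132, 0.0912]
orientation: [-0.646, 0.764, -0.0, 0.0]
contact_force: [0.0, -0.4, 0.3]
opening: 0.0854
```

Call:
drive_tool:
  series: [0,0,-0.2,0,0,0,-0.5,0,0,0,-0.8,0,0,0,-1,0,0,0,-1,0]

```text
t: 20.0
tool_pos: [0.5039, -0.2147, 0.2479]
orientation: [-0.646, 0.764, -0.005, 0.002]
contact_force: [0.1, -0.1, 0.9]
opening: 0.0853
```

```bash
python3 - <<'E'
from h import *
plan([(.53,.03,.28,-60),(.502,.2635,.26,1)])
im=r.snapshot("wrist");cv2.imwrite("pics/w10.png",im[:,:,::-1])
im=r.snapshot("scene")[130:330,130:330];cv2.imwrite("pics/s10.png",cv2.resize(im,None,fx=2.8,fy=2.8)[:,:,::-1])
E
```

```text
from [ 0.5039 -0.2147  0.2479] -99.57 t 20.0 open 0.0853 F [ 0.1 -0.1  0.9]
[-1.0, 0.061, -0.131, np.float64(-0.269)] rows>= 4 -> [ 0.52  -0.065  0.268] -75.4
[-0.597, -0.225, -0.083, np.float64(-0.171)] rows>= 2 -> [0.53 0.03 0.28] -60.0
[-1.0, -0.428, 0.092, np.float64(-0.47)] rows>= 5 -> [0.511 0.192 0.266] -17.7
[-0.199, -0.437, 0.041, np.float64(-0.208)] rows>= 3 -> [0.502 0.264 0.26 ] 1.0
```

View pics/s10.png

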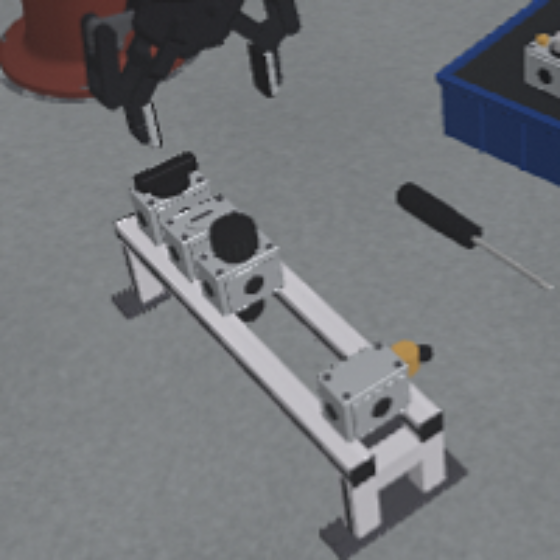

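View pics/w10.png

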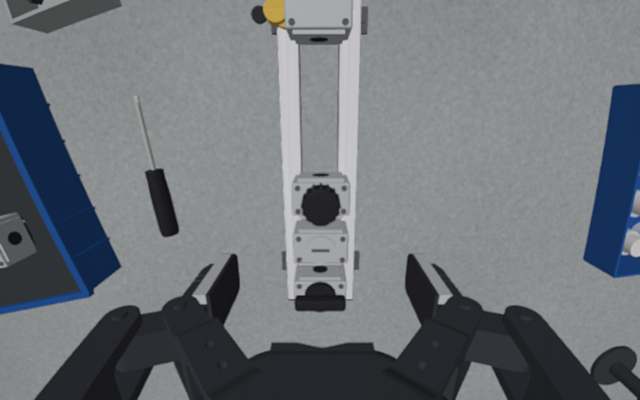

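The regulator is seated square beside the filter, at (321,200) in the wrist view. Next, the take-off block.

Call:
drive_tool:
  series: [-1,0.06,-0.13,-0.27,-1,0.06,-0.13,-0.27,-1,0.06,-0.13,-0.27,-1,0.06,-0.13,-0.27]

```text
t: 20.5
tool_pos: [0.5171, -0.059, 0.2591]
orientation: [0.794, -0.608, -0.002, -0.0]
contact_force: [-0.1, -1.0, -0.2]
opening: 0.0851
```

Call:
drive_tool:
  series: [-0.6,-0.22,-0.08,-0.17,-0.6,-0.22,-0.08,-0.17,-0.6,-0.22,-0.08,-0.17]

```text
t: 20.8
tool_pos: [0.5261, 0.0353, 0.2712]
orientation: [0.868, -0.497, -0.001, -0.0]
contact_force: [0.7, -0.9, -0.4]
opening: 0.0851
```

Call:
drive_tool:
  series: [-1,-0.43,0.09,-0.47,-1,-0.43,0.09,-0.47,-1,-0.43,0.09,-0.47,-1,-0.43,0.09,-0.47,-1,-0.43,0.09,-0.47,-1,-0.43,0.09,-0.47]

```text
t: 21.4
tool_pos: [0.5067, 0.1932, 0.2567]
orientation: [0.988, -0.154, -0.002, 0.001]
contact_force: [-0.5, -0.4, -0.6]
opening: 0.0856
```

```bash
python3 - <<'E'
from h import *
plan([(.502,.2635,.215,1),(.502,.2635,.074,1)])
E
```

```text
from [0.5067 0.1932 0.2567] -17.74 t 21.4 open 0.0856 F [-0.5 -0.4 -0.6]
[-0.172, -0.437, 0.278, np.float64(-0.208)] rows>= 3 -> [0.502 0.264 0.215] 1.0
[0.0, 0.0, 0.94, np.float64(-0.0)] rows>= 3 -> [0.502 0.264 0.074] 1.0
```

Call:
drive_tool:
  series: [-0.17,-0.44,0.28,-0.21,-0.17,-0.44,0.28,-0.21,-0.17,-0.44,0.28,-0.21,-0.17,-0.44,0.28,-0.21,-0.17,-0.44,0.28,-0.21]

```text
t: 21.9
tool_pos: [0.5037, 0.2632, 0.2175]
orientation: [1.0, 0.008, 0.0, 0.0]
contact_force: [0.7, -0.2, 1.4]
opening: 0.0852
```

```bash
python3 - <<'E'
from h import *
plan([(.502,.2635,.074,1)])
im=r.snapshot("wrist");cv2.imwrite("pics/w11.png",im[:,:,::-1])
E
```

```text
from [0.5037 0.2632 0.2175] 0.97 t 21.9 open 0.0852 F [ 0.7 -0.2  1.4]
[-0.011, -0.002, 0.957, np.float64(-0.0)] rows>= 3 -> [0.502 0.264 0.074] 1.0
```

View pics/w11.png

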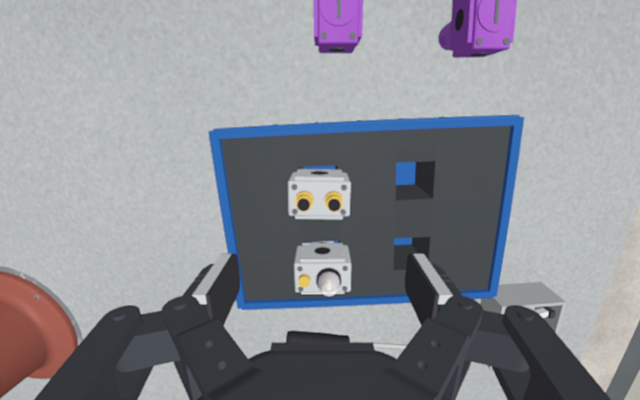

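The take-off block, with two brass fittings at (319,195), is centred. Going down to grip.

Call:
drive_tool:
  series: [-0.01,0,0.3,0,-0.01,0,0.6,0,-0.01,0,0.8,0,-0.01,0,0.93,0,-0.01,0,0.96,0,-0.01,0,0.96,0]

```text
t: 22.55
tool_pos: [0.5019, 0.2638, 0.0733]
orientation: [1.0, 0.01, 0.0, 0.0]
contact_force: [-0.3, 0.6, -0.4]
opening: 0.0855
```

Call:
drive_tool:
  series: [0,0,0,0,0,0,0,0,0,0,0,0,0,0,0,0,0,0,0,0,0,0,0,0,0,0,0,0]
  grip: 255

```text
t: 23.25
tool_pos: [0.5029, 0.2649, 0.0754]
orientation: [1.0, 0.011, 0.002, -0.001]
contact_force: [-0.4, -0.9, 5.7]
opening: 0.0553
```

Call:
drive_tool:
  series: [0,0,-0.2,0,0,0,-0.5,0,0,0,-0.8,0,0,0,-1,0,0,0,-1,0]

```text
t: 23.75
tool_pos: [0.5042, 0.2655, 0.2293]
orientation: [1.0, 0.011, 0.005, -0.002]
contact_force: [-0.1, -0.2, -2.8]
opening: 0.0554
```

```bash
python3 - <<'E'
from h import *
plan([(.54,.10,.23,-40),(.5545,-.2214,.23,-99.4)])
E
```

```text
from [0.5042 0.2655 0.2293] 1.23 t 23.75 open 0.0554 F [-0.1 -0.2 -2.8]
[0.194, 1.0, -0.004, np.float64(0.413)] rows>= 5 -> [0.537 0.116 0.23 ] -36.0
[0.082, 0.073, -0.0, np.float64(0.045)] rows>= 1 -> [0.54 0.1  0.23] -40.0
[0.919, 1.0, -0.0, np.float64(0.418)] rows>= 5 -> [ 0.549 -0.104  0.23 ] -77.6
[0.775, 0.134, -0.0, np.float64(0.242)] rows>= 3 -> [ 0.554 -0.221  0.23 ] -99.4
```

Call:
drive_tool:
  series: [0.19,1,0,0.41,0.19,1,0,0.41,0.19,1,0,0.41,0.19,1,0,0.41,0.19,1,0,0.41]

```text
t: 24.25
tool_pos: [0.5323, 0.1131, 0.2199]
orientation: [0.951, -0.31, -0.002, 0.001]
contact_force: [-0.7, 0.5, -2.5]
opening: 0.0554
```

Call:
drive_tool:
  series: [0.92,1,0,0.4,0.92,1,0,0.4,0.92,1,0,0.4,0.92,1,0,0.4,0.92,1,0,0.4,0.92,1,0,0.4]

```text
t: 24.85
tool_pos: [0.5567, -0.0882, 0.2203]
orientation: [0.81, -0.586, -0.002, 0.001]
contact_force: [0.1, 1.2, -2.7]
opening: 0.0552
```

```bash
python3 - <<'E'
from h import *
plan([(.5545,-.2214,.22,-99.4)])
E
```

```text
from [ 0.5567 -0.0882  0.2203] -71.81 t 24.85 open 0.0552 F [ 0.1  1.2 -2.7]
[0.839, 0.291, 0.002, np.float64(0.307)] rows>= 4 -> [ 0.554 -0.221  0.22 ] -99.4
```

Call:
drive_tool:
  series: [0.84,0.29,0,0.31,0.84,0.29,0,0.31,0.84,0.29,0,0.31,0.84,0.29,0,0.31,0.84,0.29,0,0.31,0.84,0.29,0,0.31]

```text
t: 25.45
tool_pos: [0.556, -0.2188, 0.2218]
orientation: [-0.647, 0.763, 0.001, -0.0]
contact_force: [0.2, 0.4, -3.6]
opening: 0.0554
```

```bash
python3 - <<'E'
from h import *
plan([(.5545,-.2214,.0905,-99.4)])
im=r.snapshot("wrist");cv2.imwrite("pics/w12.png",im[:,:,::-1])
E
```

```text
from [ 0.556  -0.2188  0.2218] -99.38 t 25.45 open 0.0554 F [ 0.2  0.4 -3.6]
[0.019, 0.007, 0.876, np.float64(0.0)] rows>= 3 -> [ 0.554 -0.221  0.09 ] -99.4
```

View pics/w12.png

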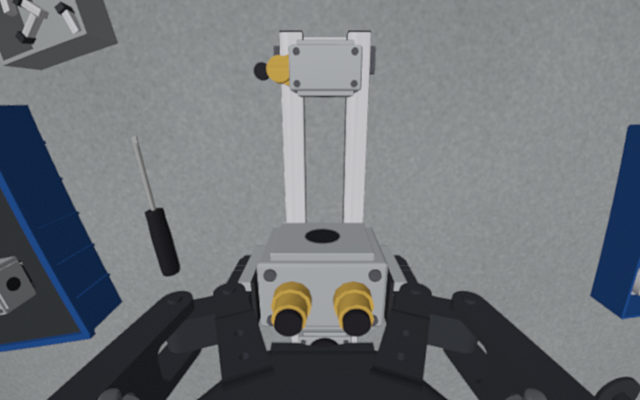

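The take-off block is held square in front of the outlet at (325,67). Lowering.

Call:
drive_tool:
  series: [0.02,0.007,0.15,0,0.02,0.007,0.35,0,0.02,0.007,0.55,0,0.02,0.007,0.7,0,0.02,0.007,0.8,0,0.02,0.007,0.84,0,0.02,0.007,0.86,0,0.02,0.007,0.86,0]

```text
t: 26.3
tool_pos: [0.5553, -0.2234, 0.0949]
orientation: [-0.646, 0.763, -0.001, 0.0]
contact_force: [-0.1, 0.4, -2.1]
opening: 0.0552
```

```bash
python3 - <<'E'
from h import *
plan([(.5545,-.2214,.09,-99.4)])
im=r.snapshot("scene")[130:330,130:330];cv2.imwrite("pics/s12.png",cv2.resize(im,None,fx=2.8,fy=2.8)[:,:,::-1])
E
```

```text
from [ 0.5553 -0.2234  0.0949] -99.54 t 26.3 open 0.0552 F [-0.1  0.4 -2.1]
[-0.012, 0.007, 0.033, np.float64(-0.002)] rows>= 1 -> [ 0.554 -0.221  0.09 ] -99.4
```

View pics/s12.png

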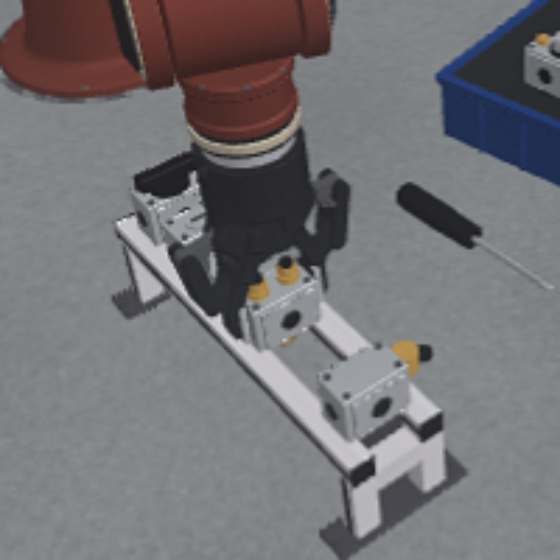

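Call:
drive_tool:
  series: [-0.01,0.005,0.02,0,-0.01,0.005,0.03,0,-0.01,0.005,0.03,0,-0.01,0.005,0.03,0]

```text
t: 26.75
tool_pos: [0.5546, -0.2219, 0.0905]
orientation: [-0.646, 0.764, -0.001, 0.0]
contact_force: [-1.2, 0.9, 1.1]
opening: 0.0553
```

The force has changed from about -3.5 N to +1 N, so it is seated. Releasing.

Call:
drive_tool:
  series: [0,0,0,0,0,0,0,0,0,0,0,0,0,0,0,0,0,0,0,0,0,0,0,0]
  grip: 0

```text
t: 27.35
tool_pos: [0.5542, -0.2218, 0.0895]
orientation: [-0.646, 0.764, -0.0, 0.0]
contact_force: [0.7, 0.0, -0.3]
opening: 0.0854
```

Call:
drive_tool:
  series: [0,0,-0.2,0,0,0,-0.5,0,0,0,-0.8,0,0,0,-1,0,0,0,-1,0]

```text
t: 27.85
tool_pos: [0.5568, -0.2232, 0.2467]
orientation: [-0.646, 0.764, -0.005, 0.002]
contact_force: [1.0, 0.8, 0.9]
opening: 0.0854
```

```bash
python3 - <<'E'
from h import *
plan([(.54,.03,.27,-60),(.506,.1815,.25,1.9)])
im=r.snapshot("wrist");p=r.camera_params("wrist");import pickle;pickle.dump(p,open("w13.pkl","wb"))
cv2.imwrite("pics/w13.png",cv2.resize(im[80:340,230:410],None,fx=3,fy=3,interpolation=cv2.INTER_CUBIC)[:,:,::-1][:600])
im=r.snapshot("scene")[130:330,130:330];cv2.imwrite("pics/s13.png",cv2.resize(im,None,fx=2.8,fy=2.8)[:,:,::-1])
E
```

```text
from [ 0.5568 -0.2232  0.2467] -99.57 t 27.85 open 0.0854 F [1.  0.8 0.9]
[-1.0, 0.238, -0.094, np.float64(-0.267)] rows>= 4 -> [ 0.547 -0.069  0.261] -75.5
[-0.652, -0.123, -0.061, np.float64(-0.172)] rows>= 2 -> [0.54 0.03 0.27] -60.0
[-0.988, -0.309, 0.133, np.float64(-0.688)] rows>= 8 -> [0.506 0.182 0.25 ] 1.9
```

View pics/w13.png

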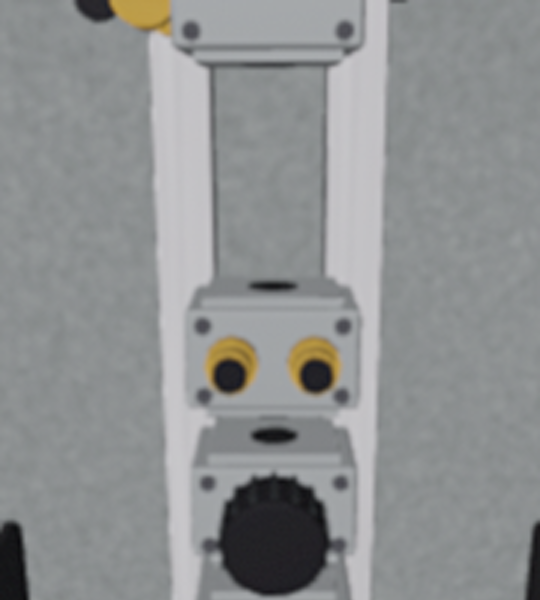

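View pics/s13.png

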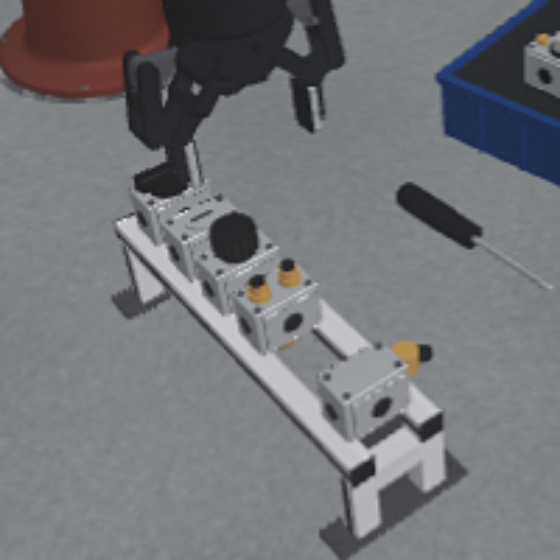

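```bash
python3 - <<'E'
from h import *
import pickle
p=pickle.load(open("w13.pkl","rb"))
m=np.array([.5407,-.2191]);a=np.radians(-9.41);d=np.array([np.cos(a),np.sin(a)]);n=np.array([-d[1],d[0]])
for k,c,o in [("takeoff",[(203,326),(344,326),(342,396),(204,396)],0),("reg",[(207,483),(341,483),(340,545),(210,545)],0),("outlet near",[(191,30),(345,30)],.0116)]:
    P=np.array([unproj(p,(u/3+230,v/3+80),.127)[:2] for u,v in c])
    print(k,'s',((P.mean(0)-m)@d+o).round(4),'off',((P.mean(0)-m)@n).round(4))
E
```

```text
takeoff s 0.0122 off 0.0002
reg s -0.0411 off -0.0001
outlet near s 0.1222 off 0.0013
```

Measured along the row: regulator -41 mm, take-off +12 mm, outlet +122 mm, all on the centre line. The lubricator therefore goes at +67 mm. Going to fetch it.

Call:
drive_tool:
  series: [-1,0.24,-0.1,-0.27,-1,0.24,-0.1,-0.27,-1,0.24,-0.1,-0.27,-1,0.24,-0.1,-0.27]

```text
t: 28.35
tool_pos: [0.5424, -0.0634, 0.2527]
orientation: [0.794, -0.608, -0.002, -0.0]
contact_force: [-0.3, -0.1, -0.3]
opening: 0.0856
```

Call:
drive_tool:
  series: [-0.65,-0.12,-0.06,-0.17,-0.65,-0.12,-0.06,-0.17,-0.65,-0.12,-0.06,-0.17]

```text
t: 28.65
tool_pos: [0.5352, 0.0351, 0.262]
orientation: [0.868, -0.497, -0.001, -0.0]
contact_force: [-0.2, -0.7, 0.1]
opening: 0.0854
```

Call:
drive_tool:
  series: [-0.99,-0.31,0.13,-0.69,-0.99,-0.31,0.13,-0.69,-0.99,-0.31,0.13,-0.69,-0.99,-0.31,0.13,-0.69,-0.99,-0.31,0.13,-0.69,-0.99,-0.31,0.13,-0.69,-0.99,-0.31,0.13,-0.69,-0.99,-0.31,0.13,-0.69,-0.99,-0.31,0.13,-0.69]

```text
t: 29.55
tool_pos: [0.5019, 0.1817, 0.242]
orientation: [1.0, 0.017, -0.002, 0.001]
contact_force: [-0.7, 0.3, -0.0]
opening: 0.0856
```

```bash
python3 - <<'E'
from h import *
plan([(.506,.1815,.215,1.9),(.506,.1815,.074,1.9)])
im=r.snapshot("wrist");cv2.imwrite("pics/w14.png",im[:,:,::-1])
E
```

```text
from [0.5019 0.1817 0.242 ] 1.98 t 29.55 open 0.0856 F [-0.7  0.3 -0. ]
[0.027, 0.002, 0.18, np.float64(0.001)] rows>= 1 -> [0.506 0.182 0.215] 1.9
[0.0, 0.0, 0.94, np.float64(-0.0)] rows>= 3 -> [0.506 0.182 0.074] 1.9
```

View pics/w14.png

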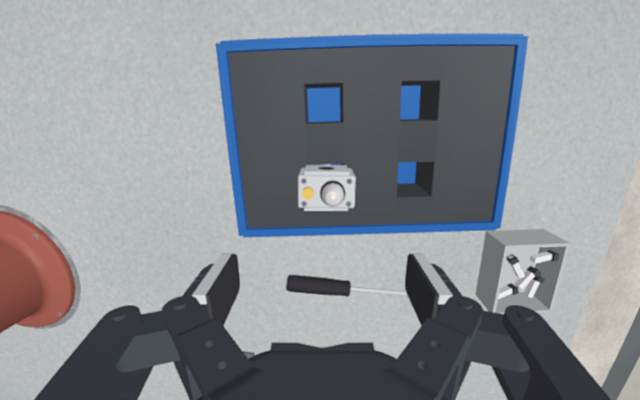

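The lubricator is alone in the tote at (326,188), about 4 mm to the right, as computed.

Call:
drive_tool:
  series: [0.027,0,0.1,0,0.027,0,0.18,0,0.027,0,0.18,0]

```text
t: 29.9
tool_pos: [0.5046, 0.1824, 0.2131]
orientation: [1.0, 0.018, -0.003, 0.001]
contact_force: [0.6, 0.6, -0.5]
opening: 0.0854
```

```bash
python3 - <<'E'
from h import *
plan([(.506,.1815,.074,1.9)])
E
```

```text
from [0.5046 0.1824 0.2131] 2.08 t 29.9 open 0.0854 F [ 0.6  0.6 -0.5]
[0.009, 0.007, 0.927, np.float64(0.002)] rows>= 3 -> [0.506 0.182 0.074] 1.9
```

Call:
drive_tool:
  series: [0.01,0.005,0.3,0,0.01,0.005,0.55,0,0.01,0.005,0.75,0,0.01,0.005,0.88,0,0.01,0.005,0.92,0,0.01,0.005,0.92,0]

```text
t: 30.5
tool_pos: [0.5071, 0.1822, 0.0781]
orientation: [1.0, 0.018, -0.001, 0.0]
contact_force: [-0.1, 0.1, 0.4]
opening: 0.0853
```

Call:
drive_tool:
  series: [0,0,0,0,0,0,0,0,0,0,0,0,0,0,0,0,0,0,0,0,0,0,0,0,0,0,0,0]
  grip: 255

```text
t: 31.2
tool_pos: [0.509, 0.1827, 0.0811]
orientation: [1.0, 0.019, 0.001, -0.0]
contact_force: [-1.4, 0.2, 6.2]
opening: 0.055
```

Call:
drive_tool:
  series: [0,0,-0.2,0,0,0,-0.5,0,0,0,-0.8,0,0,0,-1,0,0,0,-1,0]

```text
t: 31.7
tool_pos: [0.5106, 0.183, 0.2353]
orientation: [1.0, 0.019, 0.005, -0.001]
contact_force: [1.6, 0.4, -1.5]
opening: 0.0551
```

```bash
python3 - <<'E'
from h import *
plan([(.57,.03,.245,-45),(.6068,-.2301,.245,-99.4)])
E
```

```text
from [0.5106 0.183  0.2353] 2.13 t 31.7 open 0.0551 F [ 1.6  0.4 -1.5]
[0.346, 1.0, -0.063, np.float64(0.507)] rows>= 6 -> [0.568 0.035 0.245] -43.5
[0.032, 0.015, -0.002, np.float64(0.017)] rows>= 1 -> [0.57  0.03  0.245] -45.0
[1.0, 0.752, -0.0, np.float64(0.432)] rows>= 5 -> [ 0.596 -0.156  0.245] -83.9
[0.5, -0.017, -0.0, np.float64(0.173)] rows>= 2 -> [ 0.607 -0.23   0.245] -99.4
```

Call:
drive_tool:
  series: [0.35,1,-0.1,0.5,0.35,1,-0.1,0.5,0.35,1,-0.1,0.5,0.35,1,-0.1,0.5,0.35,1,-0.1,0.5,0.35,1,-0.1,0.5]

```text
t: 32.3
tool_pos: [0.5649, 0.0335, 0.2411]
orientation: [0.93, -0.368, -0.002, 0.001]
contact_force: [0.2, 0.2, -2.9]
opening: 0.0555
```

Call:
drive_tool:
  series: [1,0.75,0,0.43,1,0.75,0,0.43,1,0.75,0,0.43,1,0.75,0,0.43,1,0.75,0,0.43,1,0.75,0,0.43]

```text
t: 32.9
tool_pos: [0.5981, -0.151, 0.241]
orientation: [0.757, -0.654, -0.002, 0.001]
contact_force: [0.1, 0.7, -2.2]
opening: 0.0552
```

```bash
python3 - <<'E'
from h import *
plan([(.6068,-.2301,.235,-99.4)])
E
```

```text
from [ 0.5981 -0.151   0.241 ] -81.69 t 32.9 open 0.0552 F [ 0.1  0.7 -2.2]
[0.53, 0.019, 0.04, np.float64(0.197)] rows>= 3 -> [ 0.607 -0.23   0.235] -99.4
```

Call:
drive_tool:
  series: [0.53,0.02,0.03,0.2,0.53,0.02,0.03,0.2,0.53,0.02,0.03,0.2,0.53,0.02,0.03,0.2,0.53,0.02,0.03,0.2,0.53,0.02,0.03,0.2]

```text
t: 33.5
tool_pos: [0.6079, -0.2277, 0.2394]
orientation: [-0.647, 0.763, 0.0, 0.0]
contact_force: [1.0, -0.2, -2.3]
opening: 0.0555
```

```bash
python3 - <<'E'
from h import *
plan([(.6068,-.2301,.098,-99.4)])
im=r.snapshot("wrist");cv2.imwrite("pics/w15.png",im[:,:,::-1])
im=r.snapshot("scene")[130:330,130:330];cv2.imwrite("pics/s15.png",cv2.resize(im,None,fx=2.8,fy=2.8)[:,:,::-1])
E
```

```text
from [ 0.6079 -0.2277  0.2394] -99.42 t 33.5 open 0.0555 F [ 1.  -0.2 -2.3]
[0.017, 0.004, 0.942, np.float64(-0.0)] rows>= 3 -> [ 0.607 -0.23   0.098] -99.4
```

View pics/w15.png

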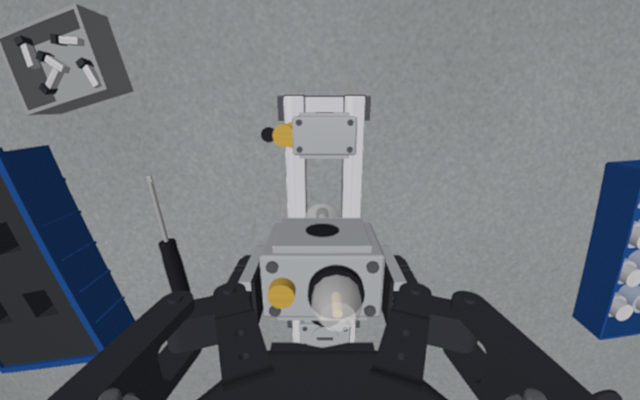

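View pics/s15.png

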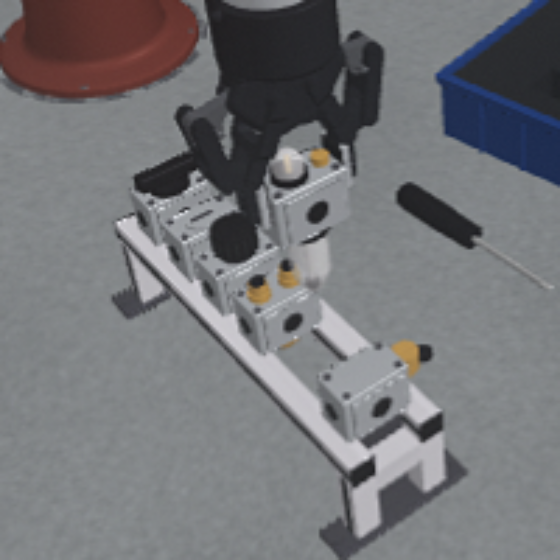

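The lubricator is upright and square, centred at u≈322 with the rail gap at u≈324. Lowering.

Call:
drive_tool:
  series: [0.005,0,0.15,0,0.005,0,0.32,0,0.005,0,0.5,0,0.005,0,0.65,0,0.005,0,0.78,0,0.005,0,0.85,0,0.005,0,0.9,0,0.005,0,0.91,0,0.005,0,0.91,0]

```text
t: 34.5
tool_pos: [0.6082, -0.2301, 0.1039]
orientation: [-0.646, 0.764, -0.001, 0.0]
contact_force: [0.7, 0.9, -2.0]
opening: 0.0553
```

```bash
python3 - <<'E'
from h import *
plan([(.6068,-.2301,.096,-99.4)])
im=r.snapshot("scene")[130:330,130:330];cv2.imwrite("pics/s16.png",cv2.resize(im,None,fx=2.8,fy=2.8)[:,:,::-1])
E
```

```text
from [ 0.6082 -0.2301  0.1039] -99.56 t 34.5 open 0.0553 F [ 0.7  0.9 -2. ]
[0.002, 0.009, 0.053, np.float64(-0.002)] rows>= 1 -> [ 0.607 -0.23   0.096] -99.4
```

View pics/s16.png

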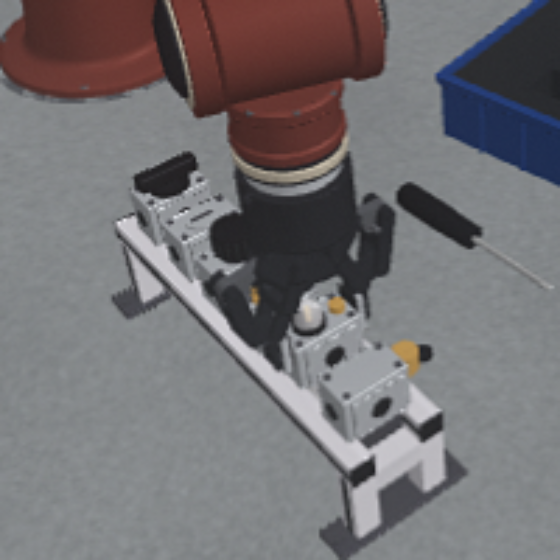

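Call:
drive_tool:
  series: [0,0.005,0.025,0,0,0.008,0.045,0,0,0.008,0.055,0,0,0.008,0.055,0]

```text
t: 34.95
tool_pos: [0.6069, -0.23, 0.0961]
orientation: [-0.646, 0.764, -0.0, 0.0]
contact_force: [-2.9, 0.7, 3.5]
opening: 0.0554
```

Contact: the force rose by about 6 N at the expected height. Releasing.

Call:
drive_tool:
  series: [0,0,0,0,0,0,0,0,0,0,0,0,0,0,0,0,0,0,0,0,0,0,0,0]
  grip: 0

```text
t: 35.55
tool_pos: [0.6065, -0.2297, 0.0947]
orientation: [-0.646, 0.764, 0.0, -0.0]
contact_force: [-0.3, 0.5, -0.5]
opening: 0.0854
```

Call:
drive_tool:
  series: [0,0,-0.2,0,0,0,-0.5,0,0,0,-0.8,0,0,0,-1,0,0,0,-1,0]

```text
t: 36.05
tool_pos: [0.6092, -0.2311, 0.2524]
orientation: [-0.646, 0.764, -0.005, 0.002]
contact_force: [0.9, -0.2, -0.2]
opening: 0.0857
```

Call:
drive_tool:
  series: [0,0,-0.5,0,0,0,-0.8,0,0,0,-0.8,0,0,0,-0.8,0,0,0,-0.8,0]

```text
t: 36.55
tool_pos: [0.6064, -0.2296, 0.3635]
orientation: [-0.646, 0.764, 0.001, -0.0]
contact_force: [-0.2, 0.9, 0.0]
opening: 0.0854
```

```bash
python3 - <<'E'
from h import *
plan([])
im=r.snapshot("wrist");p=r.camera_params("wrist");import pickle;pickle.dump(p,open("w17.pkl","wb"))
cv2.imwrite("pics/w17f.png",im[:,:,::-1])
cv2.imwrite("pics/w17.png",cv2.resize(im[80:380,260:390],None,fx=3.5,fy=3.5,interpolation=cv2.INTER_CUBIC)[:,:,::-1])
im=r.snapshot("scene")[130:330,130:330];cv2.imwrite("pics/s17.png",cv2.resize(im,None,fx=2.8,fy=2.8)[:,:,::-1])
im=r.snapshot("top")[100:320,200:480];cv2.imwrite("pics/t17.png",cv2.resize(im,None,fx=2.7,fy=2.7)[:,:,::-1])
E
```

```text
from [ 0.6064 -0.2296  0.3635] -99.58 t 36.55 open 0.0854 F [-0.2  0.9  0. ]
```

View pics/s17.png

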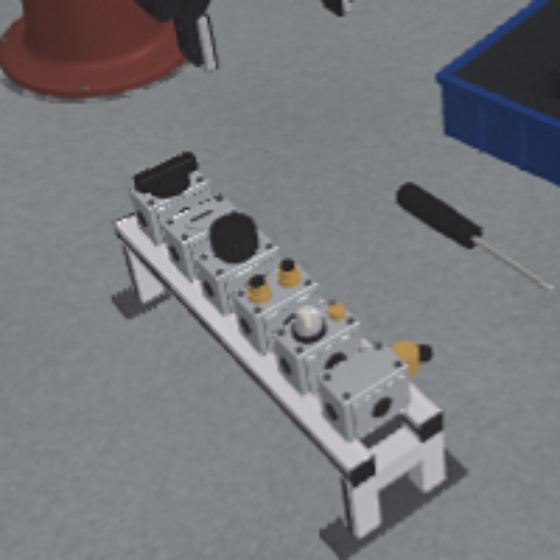

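View pics/w17f.png

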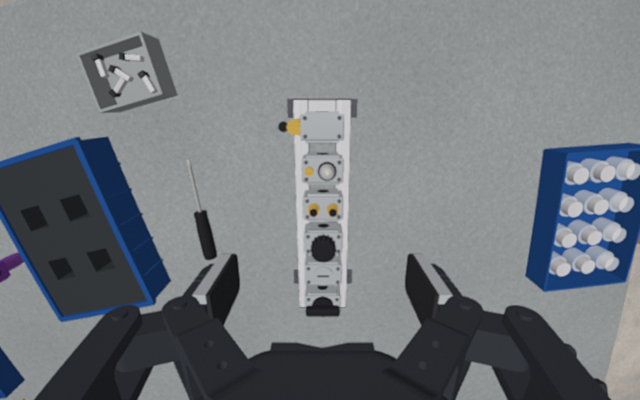

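View pics/t17.png

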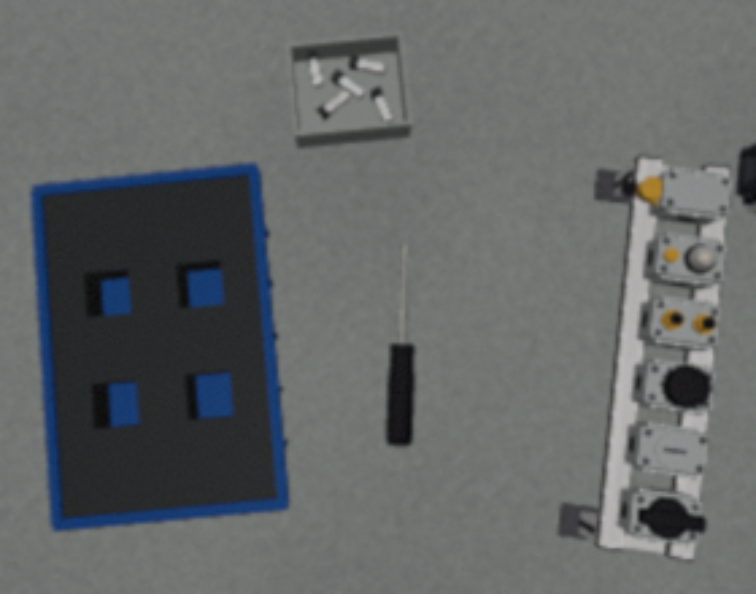

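All four units stand in order, valve, filter, regulator, take-off, lubricator, outlet, at u≈322 in the wrist view. The screwdriver and bin have not moved. One last spacing measurement.

```bash
python3 - <<'E'
import cv2
im=cv2.imread("pics/w17f.png")[105:320,285:365];cv2.imwrite("pics/w17.png",cv2.resize(im,None,fx=2.75,fy=2.75,interpolation=cv2.INTER_CUBIC))
im=cv2.imread("pics/w17f.png")[105:220,285:365];cv2.imwrite("pics/w17a.png",cv2.resize(im,None,fx=5,fy=5,interpolation=cv2.INTER_CUBIC))
im=cv2.imread("pics/w17f.png")[205:320,285:365];cv2.imwrite("pics/w17b.png",cv2.resize(im,None,fx=5,fy=5,interpolation=cv2.INTER_CUBIC))
E
```

```text
(no output)
```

View pics/w17a.png

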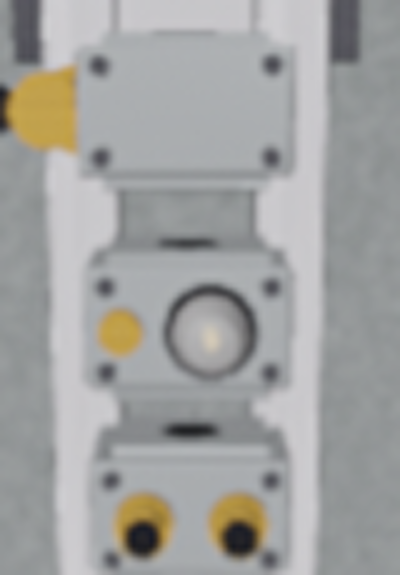

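View pics/w17b.png

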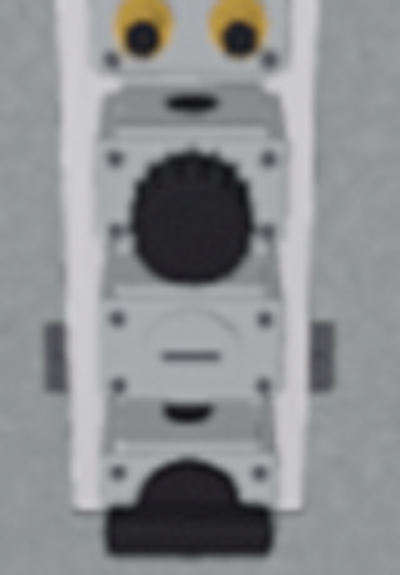

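```bash
python3 - <<'E'
from h import *
import pickle
p=pickle.load(open("w17.pkl","rb"))
m=np.array([.5407,-.2191]);a=np.radians(-9.41);d=np.array([np.cos(a),np.sin(a)]);n=np.array([-d[1],d[0]])
T={"outlet":(105,[(99,65),(272,65),(270,158),(100,158)],0),"lub":(105,[(105,287),(271,287),(270,373),(106,373)],0),"takeoff":(105,[(111,480),(271,480),(270,560),(112,560)],0),
"reg":(205,[(116,160),(268,160),(268,231),(117,231)],0),"filter":(205,[(118,320),(266,320),(264,386),(119,386)],0),"valve":(205,[(118,473),(260,473)],-.0116)}
last=None
for k,(v0,c,o) in T.items():
    P=np.array([unproj(p,(u/5+285,v/5+v0),.127)[:2] for u,v in c]);s=(P.mean(0)-m)@d+o;e=P[0]-P[1]
    print(k,'s',s.round(4),'gap',None if last is None else (last-s).round(4),'off',((P.mean(0)-m)@n).round(4),np.degrees(np.arctan2(e[1],e[0])).round(1)-80.6);last=s
for nme in ("screwdriver","joiner_bin"):
    r.snapshot("top"); print(nme,[(round(x['confidence'],2),np.round(x['xyz'],3)) for x in r.recognise(nme,"top")[:2]])
E
```

```text
outlet s 0.1227 gap None off 0.001 -0.19999999999998863
lub s 0.0659 gap 0.0568 off 0.0004 -0.19999999999998863
takeoff s 0.0122 gap 0.0537 off -0.0003 -0.09999999999999432
reg s -0.0416 gap 0.0538 off -0.0006 -0.09999999999999432
filter s -0.094 gap 0.0524 off -0.0004 -0.09999999999999432
valve s -0.1486 gap 0.0546 off 0.0005 -0.09999999999999432
screwdriver [(0.72, array([0.505, 0.008, 0.025]))]
joiner_bin []
```

```bash
python3 -c "
from bench import r
print(r.close_job())"
```

```text
the job is handed in; nothing more can be done
None
```

All four units are on the rack in flow order (shut-off valve, filter, regulator, take-off block, lubricator, outlet block), and the job was handed in at about 37 s of the 122 s allowed. `close_job()` gives no verdict, so the results below are my own last measurements.

I gripped each unit across its 56 mm faces and lowered it onto both rails. The lowering forces showed contact for the filter, take-off block and lubricator. For the regulator I released just before a clear contact reading; the pictures show it seated.

| Last wrist-camera check | Measured | Needed |
|---|---|---|
| Centre spacing, valve to outlet | 54.6, 52.4, 53.8, 53.7, 56.8 mm | 45–64 mm |
| Offset from the centre line | at most 0.6 mm | within 8 mm |
| Squareness to the rack | within about 0.2° | 0.2 rad (about 11°) |

I did not measure height or tilt directly. The scene and top pictures show all four heads flat, and the gripper was raised clear with no contact.

The network found the screwdriver within 3 mm of where it started. In the last check it did not report the bin of joiners, but the top picture shows the bin where it was.

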